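# Load a camera in the dark box and close its locking lid stay

### The job

Load the camera (the square module with the lens barrel) for its dark test: raise the box lid by its handle until the folding stay locks straight, and let the lid stand on the stay; then take the camera from the tray and seat it lens up, fully down in the nest inside the box. Then close the box by the stay's knee knob: lift slightly to free the lock, pull the knee towards the handle side so that it folds, and bring the lid gently down with the knob until it is fully shut. Feel for the stay's stops and never force it against them, do not let the lid drop, and leave everything else where it lies.

Things in the scene. Friction and masses are not known exactly. Their poses are not given: they have to be found in the camera images.
- dark_box: black sheet-metal box, fixed, open on top under its lid: 210 (x) by 240 (y) by 95 mm high. Origin: centre of its underside on the table. x points from the handle side to the hinge side, y to the left, z up. The lid's hinge axis lies along y at x = +105, z = 95 mm. A steel folding stay of two bars props the lid on the outside of the right (-y) side; the nest is inside
- lid (a joint): lid angle, rad: 0 shut. The lid (about 530 g with handle) opens upward and falls shut by itself. As it is raised the knee unfolds and snaps straight 0.01 to 0.03 before the stay stops the lid hard; that stop is at 1.33 to 1.46. Let down 0.14 from the stop it stands locked (1.195 to 1.32). Let down before the knee is straight, the stay closes again or jams
- lid_handle: steel bow handle on the lid's front edge; origin at the middle of its grip bar, a round bar of 12 mm diameter, 112 mm long along y, 32 mm clear of the lid's edge; the bar can turn in the fingers. It moves on a circle of 254 mm about the hinge axis and lies 5 mm below that axis's level when the lid is shut
- stay_pivot (a point): foot pivot of the lower bar as drawn: x 0, z 70 mm in the box frame, outside the right side. The foot is clamped in a slot and really sits up to 6 mm higher or lower (not shown here): the lid's stop and lock angles differ by up to 0.065 rad and must be felt. Foot pivot to knee pin: 98.5 mm when the pin is at the lower end of its 12 mm slot in the lower bar, as it is when locked
- lid_pivot (a point): pivot of the stay's upper bar on the lid's right edge, 145 mm from the hinge axis towards the handle, and 6 mm below that axis when the lid is shut; 71.5 mm from the knee pin. Locked, foot pivot, knee pin and this pivot lie in one line, so the locked lid angle tells the foot's true height. The knee bends towards the handle side (-x)
- knee_knob: black plastic knob on the knee pin; origin at mid-grip; round, 40 mm long, 16 mm thick, along the box's y, 29 mm outside the stay. Locked: near x 32, z 163 mm in the box frame; shut: x -95, z 43 (+-5). Lifted with the lid, stay straight, 13 mm to +x and 8 mm up (2 to 6 N), it comes free in the last 2 mm before the hard stop; kept up, it then goes to -x, and down in an arc as the lid closes
- stop_pin: 6 mm steel pin on the lower bar, 20 mm below the locked knee pin, with the end of the slot above the knee: together the stay's stops
- stay_tail: tail of the upper bar, 6 mm wide, 26 mm past the knee pin; it bears on the stop pin when the locked knee is pulled, and the knee pin bears on the slot's end when the lid is raised too far. 10 N at the handle are about 29 N here; the stay is to see less than 32 N when the lid is raised (11 N at the handle), 45 N when unlocked
- nest (a point): square pocket in the black nest block on the box floor: 48 mm wide (2 mm clearance all round), 9 mm deep, sides along the box's x and y, chamfered. This point is the centre of the pocket's floor, 18 mm above the table
- camera_mid (a point): the loose camera, 120 g: square body 44 x 44 x 14 mm with a round lens barrel on top, 28 mm in diameter and 26 mm high, on the body's axis; 40 mm high in all. This point is on the axis, 20 mm above its underside; z along the lens. It stands in a tray pocket, lens up, and may be seated in the nest in any of the four quarter turns
- tray: black tray, fixed, 200 (x) by 144 (y) by 12 mm with 3 x 2 pockets 6 mm deep; origin at the centre of its underside. The camera and four boards lie in its pockets, in any order
- board0: flat circuit board with a metal can, 44 x 44 x 8 mm, no lens, in a tray pocket; leave it
- board1: flat circuit board with a metal can, 44 x 44 x 8 mm, no lens, in a tray pocket; leave it
- board2: flat circuit board with a metal can, 44 x 44 x 8 mm, no lens, in a tray pocket; leave it
- board3: flat circuit board with a metal can, 44 x 44 x 8 mm, no lens, in a tray pocket; leave it
- lens_cap: flat black disc, 34 mm, 9 mm high; leave it
- screwdriver: screwdriver lying on the mat, 150 mm; leave it
- cap_dish: open steel dish 75 x 55 x 16 mm; leave it
- solvent: clear plastic bottle, 44 mm wide, 105 mm high; leave it
- blower: rubber blower bulb, 54 mm wide, 95 mm high; leave it
There are look-alikes about, which are no part of the job. Of the things like the part that bears camera_mid, leave any that is green, purple or red; of the rest the larger one is meant.

How it is judged:
By the outcome, as a careful person would: the job done as asked, in the order asked, and still so for the second after the job is handed in, with the robot touching nothing.
It also fails if it takes over 72 s, if anything falls off the work surface, if the arm or the gripper's body presses on something with over 40 N, if the wrist force passes 120 N, or if a joint passes its speed limit or range.

### The arm

A 7-joint arm with a two-finger parallel gripper is mounted at the origin on the work surface. World frame = base frame: x ahead of the robot, y to its left, z up, the work surface at z = 0. Lengths are in mm, angles in rad, forces in N, time in s.
With the tool pointing down it reaches from about 400 to 875 mm from the base axis. Payload 4.4 kg.
Tool frame: the origin (TCP) lies at the very end of the fingers, on their centre line; the grasp point (between the pads) lies 19 mm behind it; z points along the fingers, x is the direction in which the jaws open and shut, and the axes are right-handed (so a half turn about z gives the same grasp; the last joint's range is limited). The gripper opens to 85 mm and grips with 20 to 120 N. Pads are 22 mm wide; open, the fingers measure 114 mm over their backs; the gripper's body (76 mm by 85 mm) begins 54 mm behind the grasp point. The pads swing forward as they close: fully open they stand 13 mm farther back than shut.
Start: joints at [-1.171, 0.628, 0.038, 1.517, -0.027, 0.996, -0.02], TCP at [291.919, 580.776, 231.313] pointing down, gripper open.
Joint ranges: [-3.06, 3.06], [-0.37, 2.12], [-1.25, 1.32], [0.18, 2.47], [-1.1, 4.24], [0.23, 1.98], [-2.94, 2.94]. Speed limits (rad/s): [2.57, 2.57, 3.14, 3.14, 3.14, 3.14, 3.14].

### API

Orientations are given as [roll, pitch, yaw] about the fixed x, y, z axes, in that order (R = Rz(yaw) Ry(pitch) Rx(roll)).
In Python, from cell import telemetry, get_image, get_calibration, ctrl gives the robot as it stands. The module is installed in compiled form; this text tells all that it offers.
- The arm moves only by the tool arm_command, never from a script. Its arguments are lists of equal length, an entry for each row: "rot": the turn, a rotation vector about the world's x, y, z in degrees, a list of three; "slide": the shift along the world's x, y, z in mm, a list of three; "gripper": the finger opening in mm, from 0 to 85.4. A call has 1 to 5 rows; each row shifts and turns the pose as measured when the row begins; what a row does not reach is not made up. A row lasts 1/12 s, in which the tool goes at most 41.7 mm and 7.16 degrees, less where a joint would pass 70% of its speed; a pose out of reach is approached as far as the arm can. A call with a gripper value outside its range is refused whole. The fingers move at their own pace and stop on an object; the grip force is fixed at half the most. Time passes only in rows, so rows that do not move let the fingers close. It gives the time, the measured TCP pose, the force and the opening at its end, in the units of the state.
- telemetry.read_state(): the state, without advancing time (a new reading comes with each control period).
- get_image(name): name is "scene" or "top" or "wrist"; returns (picture, depth): 420x560x3 uint8, red, green, blue; 420x560 float32, mm along the optical axis (not along the pixel's ray), 0 where there is no reading.
- get_calibration(name): a dict with "fx", "fy", "cx", "cy" (pixels), "xyz" and "attitude" of the camera in the world. Camera axes: x right, y up, looking along -z (the intrinsics and any distortion apply to the point x, -y, -z); pixel columns grow to the right and rows downward; lengths in mm; the calibration is good to about 2 mm. A picture is of the moment at which its call begins: read the wrist's pose just before it. get_calibration takes no time and is no camera call; for the wrist camera it gives the pose at the moment of the call.
- ctrl.finish_job(): hands the job in, once; it reports no verdict.
The state is a dict: "clock": time; "qpos": joint angles; "qd": joint speeds; "tau": joint torques, N m; "eef_pos": TCP position; "tool_rot": TCP orientation; "force": force on the tool from outside, world axes, zero at the start; "torque": the same for the moment, N m; "width": finger opening in mm.
Only numpy, scipy, OpenCV 4.12 (cv2) and the standard library are available. Lean on these libraries where they do the work, as an engineer would, in place of code of your own. Each camera call takes 0.05 s, during which the arm holds its last target.

## Working session

There is one attempt and no reset: what is moved stays moved. The work goes in short steps, Python scripts to look and compute and a tool call to move; the robot and the scene stay as the last step left them, time stands still between calls to the robot, and variables do not carry over. Pictures are saved under pics/ and viewed, and the job is handed in when it is done.

Besides the shell and the picture viewer there is one more tool, called after "Emit:" as name(argument=value, ...) on one line, values as JSON. arm_command: Moves the arm, as the interface text tells. Its arguments: {"type":"object","properties":{"rot":{"type":"array"},"slide":{"type":"array"},"gripper":{"type":"array"}},"required":["rot","slide","gripper"]}

```bash
mkdir -p pics; ls; cat > h.py <<'E'
import numpy as np, cv2
from scipy.spatial.transform import Rotation as R
from cell import telemetry, get_image, get_calibration, ctrl
def cam(name):
    c=get_calibration(name); return c
def shot(name,fn):
    c=get_calibration(name); p,d=get_image(name)
    cv2.imwrite('pics/'+fn+'.png',p[:,:,::-1]); np.savez('pics/'+fn+'.npz',p=p,d=d)
    import pickle; pickle.dump(c,open('pics/'+fn+'.pkl','wb'))
    return p,d,c
def load(fn):
    import pickle
    z=np.load('pics/'+fn+'.npz'); return z['p'],z['d'],pickle.load(open('pics/'+fn+'.pkl','rb'))
E
python3 - <<'E'
from h import *
print(telemetry.read_state())
for n in ['scene','top']:
    p,d,c=shot(n,n+'0'); print(n,c,p.shape)
print(telemetry.read_state()['clock'])
E
```

```text
pics
{'clock': 0.0, 'qpos': array([-1.17080692,  0.62936249,  0.03844832,  1.51841202, -0.02697449,
        0.99627102, -0.02000721]), 'qd': array([-0.00136155, -0.0008505 ,  0.00093217, -0.0014357 , -0.00083471,
        0.00037165, -0.00082774]), 'tau': array([-1.17188851e-03, -5.63393998e+01,  1.22591615e+00, -1.93449175e+01,
        1.09721749e-02,  1.05931095e-02,  9.61300884e-06]), 'eef_pos': array([291.63025549, 580.18772305, 230.36452614]), 'tool_rot': array([3.14154031e+00, 1.93396479e-03, 1.10500739e+00]), 'force': array([ 0.07148185,  0.14879582, -0.41452748]), 'torque': array([-0.0477733 , -0.04520955, -0.02517098]), 'width': 85.47641859479229}
scene {'fx': 527.3039612507974, 'fy': 527.3039612507974, 'cx': 277.6914270797766, 'cy': 203.73703919874183, 'xyz': array([1224.30552479, 1122.06053145,  966.53748009]), 'attitude': array([9.81517632e-01, 7.65584887e-04, 2.57925170e+00])} (420, 560, 3)
top {'fx': 428.5871904282551, 'fy': 428.5871904282551, 'cx': 279.88272520435453, 'cy': 200.24179156069206, 'xyz': array([ 469.56973998,   24.19502745, 1113.74696592]), 'attitude': array([ 0.08595811,  0.0128285 , -1.56366063])} (420, 560, 3)
0.1
```

View pics/scene0.png

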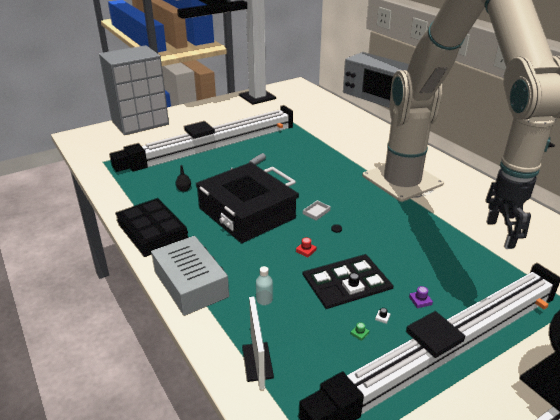

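View pics/top0.png

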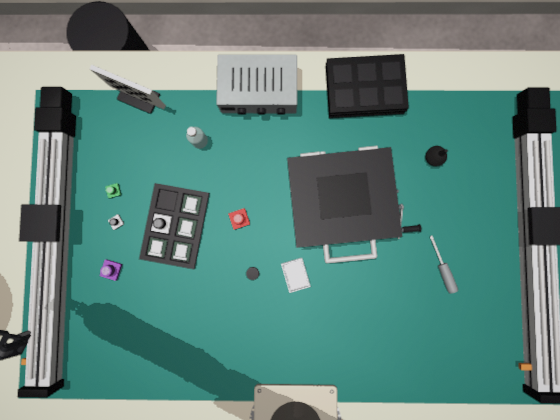

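The top view shows candidates for the camera: a white/black one in the tray at (161,224), a small white one at (116,222), and green (113,190), purple (110,270) and red (238,218) ones. I exclude the coloured ones. Of the two left, the one in the tray is larger, so I'll confirm it in a crop. The box handle is at (350,256) and the knob at (411,229).

```bash
cat >> h.py <<'E'
def pts(d,c,us=None,vs=None):
    H,W=d.shape
    if us is None: us,vs=np.meshgrid(np.arange(W),np.arange(H)); dd=d
    else:
        us=np.asarray(us);vs=np.asarray(vs); dd=d[np.round(vs).astype(int),np.round(us).astype(int)]
    x=(us-c['cx'])/c['fx']*dd; y=-(vs-c['cy'])/c['fy']*dd
    P=np.stack([x,y,-dd],-1)
    return P@R.from_euler('xyz',c['attitude']).as_matrix().T+c['xyz']
def proj(P,c):
    q=(np.atleast_2d(P)-c['xyz'])@R.from_euler('xyz',c['attitude']).as_matrix()
    return np.stack([c['cx']+c['fx']*q[:,0]/-q[:,2], c['cy']-c['fy']*q[:,1]/-q[:,2]],-1)
E
python3 - <<'E'
from h import *
p,d,c=load('top0')
print({k:v for k,v in c.items() if k not in('fx','fy','cx','cy','xyz','attitude')})
P=pts(d,c)
for n,(u,v) in dict(table=(250,330),table2=(120,130),handle=(350,259),knob=(411,229),lens=(160,223),small=(116,222),lidTL=(293,158),lidTR=(390,152),lidBL=(297,242),lidBR=(400,238),tray=(175,187),bottle=(195,135),dish=(295,275),blower=(436,156)).items(): print(n,P[v,u].round(1))
# tray corners / box
a=cv2.resize(p[180:290,80:270],None,fx=4,fy=4,interpolation=cv2.INTER_CUBIC)
b=cv2.resize(p[140:280,280:430],None,fx=4,fy=4,interpolation=cv2.INTER_CUBIC)
cv2.imwrite('pics/c1.png',a[:,:,::-1]);cv2.imwrite('pics/c2.png',b[:,:,::-1])
# lid rectangle
m=((P[:,:,2]>85)&(P[:,:,2]<115)).astype(np.uint8); m[:, :270]=0; m[:140]=0; m[:,430:]=0;m[290:]=0
mm=cv2.morphologyEx(m,cv2.MORPH_OPEN,np.ones((15,15)))
ys,xs=np.nonzero(mm); Q=P[ys,xs]
print('lid z',np.median(Q[:,2]),cv2.minAreaRect(Q[:,:2].astype(np.float32)))
ys,xs=np.nonzero(m&~cv2.dilate(mm,np.ones((3,3)))); 
for y in range(235,266): 
  s=xs[ys==y]
  if len(s): print(y,s.min(),s.max(),P[y,s].mean(0).round(1))
E
```

```text
{}
table [234.  112.7   1.9]
table2 [749.7 464.6   2.6]
handle [ 419.7 -127.4   99.7]
knob [ 491.9 -285.8   49.1]
lens [502.6 337.6  46.2]
small [504.9 455.2  28.4]
lidTL [658.9   7.1  97.9]
lidTR [ 673.4 -223.6  103.5]
lidBL [458.4  -3.2  97.3]
lidBR [ 469.6 -270.6    2.9]
tray [596.9 310.7  14.9]
bottle [715.  245.   94.1]
dish [373.2  -1.    2.8]
blower [ 673.1 -348.6   57.6]
lid z 100.38874644404689 ((568.811767578125, -113.23719787597656), (220.53294372558594, 252.36892700195312), 6.194813251495361)
235 341 401 [ 476.3 -200.4  100.7]
236 341 401 [ 473.9 -200.4  101.1]
237 341 399 [ 471.5 -193.    99.9]
238 341 344 [ 468.6 -110.2   99.5]
239 341 344 [ 466.2 -110.2   99.2]
240 341 374 [ 464.2 -155.    98.7]
241 341 374 [ 461.8 -148.8   98.7]
242 341 374 [ 459.4 -138.8   98.2]
243 370 374 [ 457.4 -179.8   97. ]
244 371 374 [ 455.  -180.8   97.7]
245 370 375 [ 452.7 -180.9   96.8]
246 323 375 [ 449.9 -130.5   94.9]
247 323 375 [ 447.6 -125.7   96.4]
248 323 375 [ 445.3 -125.6   97.2]
249 323 375 [ 442.9 -125.4   98.3]
250 323 375 [ 440.6 -125.4   97.7]
251 323 375 [ 438.2 -125.6   96.9]
252 323 375 [ 435.8 -121.1   96.4]
253 324 375 [ 433.6 -126.7   97.2]
254 324 376 [ 431.3 -142.8   96.6]
255 324 376 [ 429.  -147.6   96.6]
256 324 376 [ 426.7 -143.    96.7]
257 324 376 [ 424.3 -135.1   96.7]
258 324 375 [ 421.9 -126.6   96.9]
259 324 367 [ 419.5 -117.2   97.3]
260 324 357 [ 417.1 -105.5   97.4]
261 324 347 [414.6 -93.9  96.4]
262 325 338 [412.2 -84.6  95.6]
263 326 328 [409.6 -74.2  93.7]
```

View pics/c1.png

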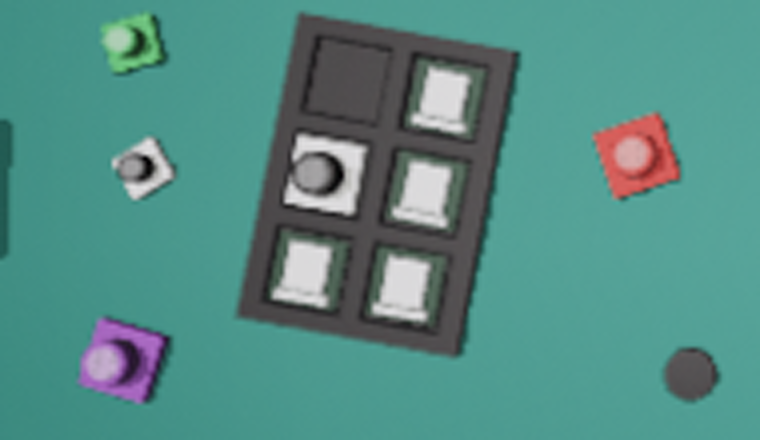

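View pics/c2.png

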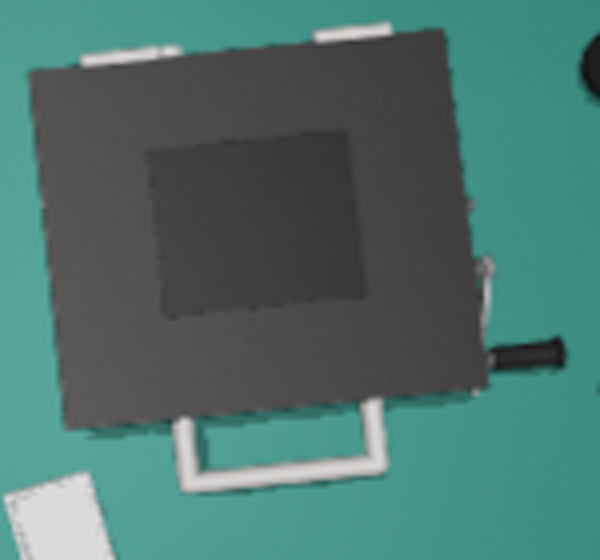

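The crop confirms the target: the white module with a dark lens barrel in the tray's middle-left pocket (crop (320,172)) is 44 mm class, clearly larger than the loose white one (crop (143,168)). Next I fit the poses more carefully.

```bash
cat >> h.py <<'E'
def onz(uv,z,c):
    uv=np.atleast_2d(uv).astype(float)
    r=np.stack([(uv[:,0]-c['cx'])/c['fx'],-(uv[:,1]-c['cy'])/c['fy'],-np.ones(len(uv))],-1)@R.from_euler('xyz',c['attitude']).as_matrix().T
    return c['xyz']+r*((z-c['xyz'][2])/r[:,2])[:,None]
E
python3 - <<'E'
from h import *
p,d,c=load('top0')
f=lambda x,y:(280+x/4-.4,140+y/4-.4)
print('bar ends',onz([f(190,483),f(383,466),f(286,474)],90,c).round(1))
print('knob',onz([f(497,357),f(560,353)],43,c).round(1))
print('lid corners',onz([f(30,72),f(444,30),f(66,430),f(488,388)],98,c).round(1))
g=lambda x,y:(80+x/4-.4,180+y/4-.4)
tc=onz([g(301,13),g(519,52),g(237,317),g(462,355)],12,c); print('tray',tc.round(1),tc.mean(0))
print('lens top',onz([g(318,172)],46,c).round(1),'body',onz([g(298,133),g(366,144),g(285,205),g(352,215)],20,c).round(1))
P=pts(d,c); print(np.median(P[300:380,100:240,2]), np.median(P[100:140,280:300,2]))
E
```

```text
bar ends [[ 415.6  -74.8   90. ]
 [ 426.5 -188.7   90. ]
 [ 421.4 -131.5   90. ]]
knob [[ 492.3 -269.9   43. ]
 [ 495.  -308.9   43. ]]
lid corners [[ 659.8   21.3   98. ]
 [ 686.4 -226.6   98. ]
 [ 446.5   -1.1   98. ]
 [ 472.9 -249.2   98. ]]
tray [[607.8 364.3  12. ]
 [583.2 221.8  12. ]
 [411.6 399.1  12. ]
 [388.7 254.1  12. ]] [497.81022731 309.86405977  12.        ]
lens top [[503.6 340.   46. ]] body [[529.3 361.3  20. ]
 [522.5 317.3  20. ]
 [483.2 368.1  20. ]
 [477.1 325.   20. ]]
2.2831169121585617 3.4969008743674976
```

Emit:
arm_command(rot=[[0,0,-7],[0,0,-7],[0,0,-7],[0,0,-7],[0,0,-7]], slide=[[15,-36,4],[15,-36,4],[15,-36,4],[15,-36,4],[15,-36,4]], gripper=[40,40,40,40,40])

```text
clock: 0.52
eef_pos: [359.1, 402.5, 246.4]
tool_rot: [-3.134, 0.004, 0.489]
force: [0.1, 0.4, 0.0]
width: 40.2
```

Emit:
arm_command(rot=[[0,0,-4],[0,0,-4],[0,0,-4],[0,0,-4],[0,0,-4]], slide=[[14,-38,0],[14,-38,0],[14,-38,0],[12,-38,0],[10,-38,0]], gripper=[40,40,40,40,40])

```text
clock: 0.93
eef_pos: [424.1, 204.8, 246.7]
tool_rot: [-3.134, 0.003, 0.121]
force: [0.9, 0.3, 0.9]
width: 40.0
```

Emit:
arm_command(rot=[[0,0,-1],[0,0,0],[0,0,0],[0,0,0],[0,0,0]], slide=[[0,-38,0],[0,-38,0],[0,-38,-5],[0,-38,-5],[0,-38,-5]], gripper=[34,34,34,34,34])

```text
clock: 1.35
eef_pos: [425.2, 5.4, 231.9]
tool_rot: [-3.135, -0.001, 0.099]
force: [1.4, 0.4, -0.3]
width: 34.0
```

Emit:
arm_command(rot=[[0,0,0.4],[0,0,0],[0,0,0],[0,0,0]], slide=[[0,-38,-8],[0,-38,-8],[0,-38,-8],[-4,-20,-8]], gripper=[34,34,34,34])

```text
clock: 1.68
eef_pos: [420.5, -138.6, 199.3]
tool_rot: [-3.137, -0.005, 0.104]
force: [0.7, 1.3, 0.1]
width: 34.4
```

```bash
python3 - <<'E'
from h import *
p,d,c=shot('wrist','w0'); s=telemetry.read_state(); print(s['clock'],s['eef_pos'],s['tool_rot'],s['force'],c)
E
```

```text
1.7333 [ 418.19556291 -141.35707732  198.17496095] [-3.13827398e+00 -1.41879220e-03  9.90445258e-02] [-1.71757554 -3.80358571 -0.89070871] {'fx': 356.14821736213815, 'fy': 356.14821736213815, 'cx': 284.3454734426753, 'cy': 209.0878512651867, 'xyz': array([411.98756242, -60.2748135 , 342.09076198]), 'attitude': array([-0.31085955, -0.00431329,  0.10381334])}
```

View pics/w0.png

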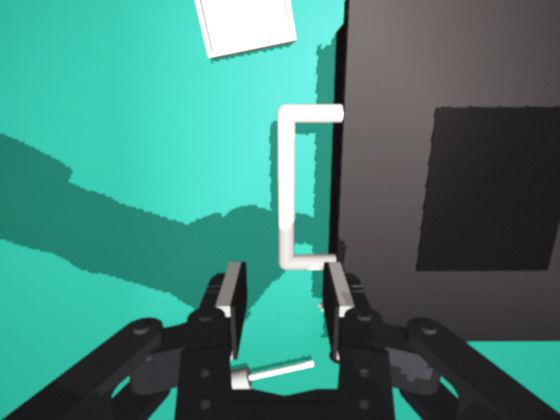

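The wrist view shows the grip bar at column ~287, rows 112–262, and the lid edge at ~338.

```bash
python3 - <<'E'
from h import *
p,d,c=load('w0')
print('bar',onz([(286.5,107),(287,265),(287,186)],90,c).round(1))
P=pts(d,c)
for u,v in [(286,150),(287,200),(286,230),(400,150),(400,300),(200,100)]: print(u,v,P[v,u].round(1))
g=cv2.cvtColor(p,cv2.COLOR_RGB2GRAY)
for v in (140,160,180,200): 
  r=g[v,260:360].astype(int); k=np.nonzero(r>190)[0]; print(v,k.min()+260 if len(k) else 0, r[15:40])
print(telemetry.read_state()['eef_pos'],telemetry.read_state()['clock'])
E
```

```text
bar [[ 415.4  -68.    90. ]
 [ 428.3 -186.2   90. ]
 [ 421.6 -123.    90. ]]
286 150 [417.9 -96.2  95.8]
287 200 [ 422.4 -131.6   96.7]
286 230 [ 424.1 -154.7   96.4]
400 150 [495.2 -87.7  98.8]
400 300 [ 519.5 -203.8   97.5]
200 100 [337.2 -72.7   1.1]
140 260 [117 124 165 223 247 252 254 254 255 255 255 255 255 255 255 255 254 253
 246 226 203 197 196 196 198]
160 260 [117 124 159 216 244 252 254 254 255 255 255 255 255 255 255 255 254 253
 245 222 200 194 194 195 194]
180 260 [115 120 152 204 241 252 254 254 255 255 255 255 255 255 255 255 254 253
 244 221 200 191 191 192 192]
200 279 [115 117 137 189 237 251 254 254 255 255 255 255 255 255 255 255 254 253
 242 214 191 188 189 189 188]
[ 418.19556291 -141.35707732  198.17496095] 1.7333
```

Emit:
arm_command(rot=[[0,0,0.4],[0,0,0],[0,0,0],[0,0,0]], slide=[[3.5,13,-20],[0,0,-30],[0,0,-30],[0,0,-20]], gripper=[34,34,34,34])

```text
clock: 2.07
eef_pos: [424.0, -132.8, 97.9]
tool_rot: [3.141, -0.011, 0.097]
force: [0.1, -0.3, 0.1]
width: 33.8
```

```bash
python3 - <<'E'
from h import *
p,d,c=shot('wrist','w1'); s=telemetry.read_state(); print(s['clock'],s['eef_pos'],s['tool_rot'],s['force'])
E
```

```text
2.1167 [ 422.30909343 -132.26390395   95.5237535 ] [-3.14101348 -0.00582004  0.09685544] [-0.79400167 -0.70268919 -2.25173186]
```

View pics/w1.png

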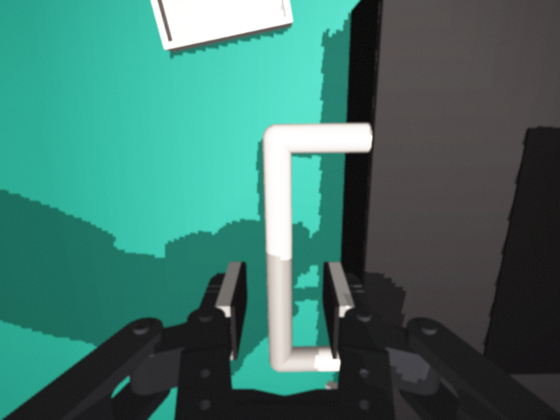

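The fingers straddle the bar: pads at columns ~235 and ~335, bar at ~280.

Emit:
arm_command(rot=[[0,0,0.4],[0,0,0],[0,0,0],[0,0,0],[0,0,0]], slide=[[0,2,-13],[0,0,-11],[0,0,0],[0,0,0],[0,0,0]], gripper=[34,34,5,5,5])

```text
clock: 2.53
eef_pos: [421.1, -128.9, 70.6]
tool_rot: [-3.138, -0.001, 0.104]
force: [-0.2, -0.9, -4.3]
width: 9.9
```

Emit:
arm_command(rot=[[0,0,0],[0,0,0]], slide=[[0,0,0],[0,0,0]], gripper=[5,5])

```text
clock: 2.7
eef_pos: [421.1, -128.9, 71.7]
tool_rot: [-3.139, -0.001, 0.105]
force: [-0.2, -1.3, -3.6]
width: 10.1
```

```bash
cat >> h.py <<'E'
YAW=0.106; A0=np.array([421.1,-128.9,71.0]); 
def arc(th):  # TCP for lid angle th
    f=th-0.0197; f0=-0.0197
    dx=254*(np.cos(f0)-np.cos(f)); dz=254*(np.sin(f)-np.sin(f0))
    return A0+np.array([dx*np.cos(YAW),dx*np.sin(YAW),dz])
def theta(p):
    q=p-A0; dx=q[0]*np.cos(YAW)+q[1]*np.sin(YAW)
    x=254*np.cos(-.0197)-dx; z=254*np.sin(-.0197)+q[2]
    return np.arctan2(z,x)+0.0197, np.hypot(x,z)-254
def steps(ths,p=None):
    s=telemetry.read_state(); p=s['eef_pos'] if p is None else p
    print('t',round(s['clock'],2),'th,dr',np.round(theta(s['eef_pos']),3),'F',s['force'].round(1),'rpy',s['tool_rot'].round(3),'w',round(s['width'],1))
    for t in ths:
        q=arc(t); print(round(t,3),(q-p).round(1)); p=q
E
python3 -c "
from h import *
steps(np.arange(.08,1.3,.08))"
```

```text
t 2.7 th,dr [ 0.003 -0.008] F [-0.2 -1.3 -3.6] rpy [-3.139e+00 -1.000e-03  1.050e-01] w 10.1
0.08 [ 0.4  0.1 19.6]
0.16 [ 2.   0.2 20.2]
0.24 [ 3.6  0.4 20. ]
0.32 [ 5.2  0.6 19.6]
0.4 [ 6.7  0.7 19.1]
0.48 [ 8.2  0.9 18.5]
0.56 [ 9.7  1.  17.8]
0.64 [11.1  1.2 17. ]
0.72 [12.4  1.3 16. ]
0.8 [13.6  1.4 15. ]
0.88 [14.8  1.6 13.9]
0.96 [15.8  1.7 12.6]
1.04 [16.8  1.8 11.3]
1.12 [17.6  1.9  9.9]
1.2 [18.4  2.   8.5]
1.28 [19.  2.  7.]
```

Emit:
arm_command(rot=[[0,0,0],[0,0,0],[0,0,0],[0,0,0],[0,0,0]], slide=[[0.4,0,10],[1.2,0.1,20],[3,0.3,20],[4.5,0.5,20],[6,0.7,19]], gripper=[5,5,5,5,5])

```text
clock: 3.12
eef_pos: [435.8, -127.4, 163.0]
tool_rot: [-3.139, 0.001, 0.104]
force: [5.1, -0.1, -7.0]
width: 10.1
```

```bash
python3 -c "
from h import *
steps(theta(telemetry.read_state()['eef_pos'])[0]+np.arange(1,6)*.07)"
```

```text
t 3.12 th,dr [0.368 0.468] F [ 5.1 -0.1 -7. ] rpy [-3.139e+00  1.000e-03  1.040e-01] w 10.1
0.438 [ 7.1  0.8 16.3]
0.508 [ 7.7  0.8 16. ]
0.578 [ 8.8  0.9 15.4]
0.648 [ 9.9  1.1 14.7]
0.718 [10.9  1.2 14. ]
```

Emit:
arm_command(rot=[[0,0,0],[0,0,0],[0,0,0],[0,0,0],[0,0,0]], slide=[[7,0.8,16.3],[7.7,0.8,16],[8.8,0.9,15.4],[9.9,1.1,14.7],[10.9,1.2,14]], gripper=[5,5,5,5,5])

```text
clock: 3.53
eef_pos: [483.5, -122.2, 246.4]
tool_rot: [3.14, -0.008, 0.105]
force: [8.6, -2.0, -14.3]
width: 9.7
```

```bash
python3 -c "
from h import *
steps(theta(telemetry.read_state()['eef_pos'])[0]+np.arange(1,6)*.06)"
```

```text
t 3.53 th,dr [0.748 2.163] F [  8.6  -2.  -14.3] rpy [ 3.14  -0.008  0.105] w 9.7
0.808 [12.   1.3  9.6]
0.868 [11.1  1.2 10.4]
0.928 [11.7  1.2  9.7]
0.988 [12.2  1.3  9. ]
1.048 [12.7  1.4  8.3]
```

Emit:
arm_command(rot=[[0,0.4,0],[0,0,0],[0,0,0]], slide=[[12.5,1.3,9],[11.1,1.2,10],[11.7,1.2,9.4]], gripper=[5,5,5])

```text
clock: 3.78
eef_pos: [514.7, -118.9, 277.9]
tool_rot: [3.141, 0.006, 0.105]
force: [2.4, -1.8, -8.8]
width: 9.9
```

```bash
python3 -c "
from h import *
steps(theta(telemetry.read_state()['eef_pos'])[0]+np.arange(1,6)*.05)"
```

```text
t 3.78 th,dr [0.921 3.469] F [ 2.4 -1.8 -8.8] rpy [3.141 0.006 0.105] w 9.9
0.971 [12.2  1.2  4.9]
1.021 [10.5  1.1  7.1]
1.071 [10.8  1.1  6.6]
1.121 [11.1  1.2  6. ]
1.171 [11.4  1.2  5.5]
```

Emit:
arm_command(rot=[[0,0,0],[0,0,0],[0,0,0]], slide=[[11,1.2,5.5],[10.5,1.1,7.1],[0,0,0]], gripper=[5,5,5])

```text
clock: 4.03
eef_pos: [534.5, -116.7, 293.0]
tool_rot: [3.141, 0.011, 0.106]
force: [2.8, -1.4, -8.9]
width: 9.7
```

```bash
python3 -c "
from h import *
steps(theta(telemetry.read_state()['eef_pos'])[0]+np.arange(1,6)*.04)"
```

```text
t 4.03 th,dr [1.018 4.169] F [ 2.8 -1.4 -8.9] rpy [3.141 0.011 0.106] w 9.7
1.058 [10.9  1.   1.8]
1.098 [8.8 0.9 5. ]
1.138 [9.  1.  4.6]
1.178 [9.2 1.  4.3]
1.218 [9.3 1.  3.9]
```

Emit:
arm_command(rot=[[0,-0.5,0],[0,0,0],[0,0,0]], slide=[[7.8,0.8,2.6],[8,0.9,2],[0,0,0]], gripper=[5,5,5])

```text
clock: 4.28
eef_pos: [542.2, -115.8, 298.1]
tool_rot: [-3.141, 0.016, 0.104]
force: [6.8, -0.8, -15.8]
width: 10.0
```

```bash
python3 -c "
from h import *
steps(theta(telemetry.read_state()['eef_pos'])[0]+np.arange(1,6)*.03)"
```

```text
t 4.28 th,dr [1.054 4.385] F [  6.8  -0.8 -15.8] rpy [-3.141  0.016  0.104] w 10.0
1.084 [8.8 0.8 0. ]
1.114 [6.7 0.7 3.6]
1.144 [6.8 0.7 3.4]
1.174 [6.9 0.7 3.2]
1.204 [7.  0.7 3. ]
```

```bash
python3 - <<'E'
from h import *
shot('wrist','w2'); p,d,c=shot('scene','s2'); s=telemetry.read_state(); print(s['clock'],s['eef_pos'],s['tool_rot'],s['force'],s['torque'])
a=cv2.resize(p[60:300,150:350],None,fx=3,fy=2.4,interpolation=cv2.INTER_CUBIC)
a=cv2.resize(p[80:270,160:350],None,fx=3,fy=3,interpolation=cv2.INTER_CUBIC)
cv2.imwrite('pics/c3.png',a[:,:,::-1])
E
```

```text
4.3833 [ 541.42127368 -115.94746268  297.43798955] [-3.14040535  0.01728888  0.10350498] [-0.78920755 -1.89220697 -3.95488589] [-0.26199017  0.4112522   0.05402108]
```

View pics/w2.png

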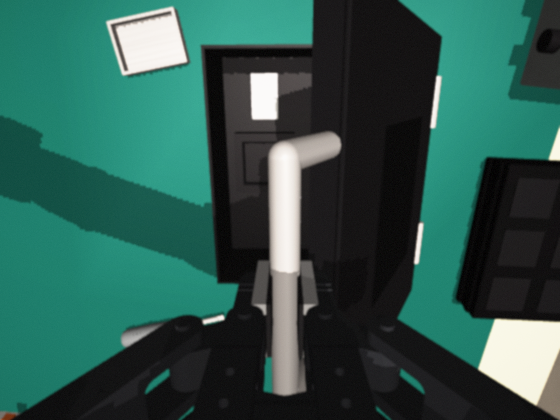

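View pics/c3.png

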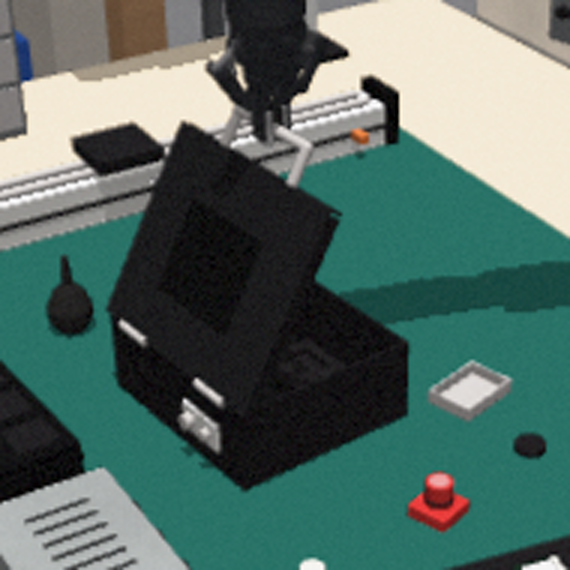

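Emit:
arm_command(rot=[[0,-0.8,0],[0,0,0],[0,0,0],[0,0,0],[0,0,0]], slide=[[7.5,0.8,4],[7.5,0.8,4],[7.5,0.8,3.8],[7.5,0.8,3.6],[0,0,0]], gripper=[5,5,5,5,5])

```text
clock: 4.8
eef_pos: [570.7, -112.8, 313.8]
tool_rot: [-3.141, 0.007, 0.102]
force: [-0.4, -0.9, -1.3]
width: 9.6
```

```bash
python3 -c "
from h import *
steps(theta(telemetry.read_state()['eef_pos'])[0]+np.arange(1,6)*.03)"
```

```text
t 4.8 th,dr [1.18  5.313] F [-0.4 -0.9 -1.3] rpy [-3.141  0.007  0.102] w 9.6
1.21 [ 9.1  0.8 -1.9]
1.24 [7.1 0.8 2.7]
1.27 [7.2 0.8 2.5]
1.3 [7.2 0.8 2.3]
1.33 [7.3 0.8 2.1]
```

Emit:
arm_command(rot=[[0,-0.3,0],[0,0,0],[0,0,0],[0,0,0]], slide=[[6.5,0.7,2.8],[6.6,0.7,2.5],[6.6,0.7,2.3],[0,0,0]], gripper=[5,5,5,5])

```text
clock: 5.13
eef_pos: [591.9, -110.6, 322.7]
tool_rot: [-3.141, 0.003, 0.103]
force: [-1.4, -0.1, -3.6]
width: 9.7
```

```bash
python3 -c "
from h import *
from scipy.optimize import least_squares
X=np.array([[421.1,71.7],[435.8,163],[483.5,246.4],[514.7,277.9],[534.5,293],[542.2,298.1],[570.7,313.8],telemetry.read_state()['eef_pos'][[0,2]]])
X[:,0]=(X[:,0]-421.1)/np.cos(.106)
r=least_squares(lambda q:np.hypot(X[:,0]-q[0],X[:,1]-q[1])-254,[254,76]); print(r.x,r.fun.round(2))
r2=least_squares(lambda q:np.hypot(X[:,0]-q[0],X[:,1]-q[1])-q[2],[254,76,254]); print(r2.x,r2.fun.round(2))
q=r.x; print(np.arctan2(X[:,1]-q[1],q[0]-X[:,0]).round(3))
steps(theta(telemetry.read_state()['eef_pos'])[0]+np.arange(1,6)*.02)"
```

```text
[254.87762818  81.7486718 ] [ 1.08 -0.53 -0.97 -0.39 -0.11  0.01  0.47  0.85]
[262.87154208  76.19664299 262.87428711] [ 0.04 -0.04 -0.16  0.11  0.1   0.08 -0.01 -0.11]
[-0.039  0.326  0.709  0.884  0.983  1.019  1.148  1.238]
t 5.13 th,dr [1.269 5.986] F [-1.4 -0.1 -3.6] rpy [-3.141e+00  3.000e-03  1.030e-01] w 9.7
1.289 [ 6.7  0.5 -4.1]
1.309 [4.8 0.5 1.5]
1.329 [4.9 0.5 1.4]
1.349 [4.9 0.5 1.3]
1.369 [4.9 0.5 1.2]
```

Emit:
arm_command(rot=[[0,-0.2,0],[0,0,0],[0,0,0]], slide=[[4.8,0.5,1.7],[4.8,0.5,1.6],[0,0,0]], gripper=[5,5,5])

```text
clock: 5.38
eef_pos: [602.1, -109.4, 325.9]
tool_rot: [-3.142, 0.0, 0.103]
force: [-1.9, -0.8, 0.4]
width: 9.7
```

Emit:
arm_command(rot=[[0,0,0],[0,0,0],[0,0,0]], slide=[[2,0.2,0.6],[2,0.2,0.6],[2,0.2,0.6]], gripper=[5,5,5])

```text
clock: 5.63
eef_pos: [607.2, -108.9, 327.7]
tool_rot: [-3.141, 0.003, 0.102]
force: [-2.4, 0.4, 0.8]
width: 9.9
```

Emit:
arm_command(rot=[[0,0,0],[0,0,0],[0,0,0]], slide=[[1.5,0.2,0.4],[1.5,0.2,0.4],[1.5,0.2,0.4]], gripper=[5,5,5])

```text
clock: 5.88
eef_pos: [613.9, -108.1, 329.6]
tool_rot: [-3.141, -0.001, 0.102]
force: [-1.5, -0.6, -1.6]
width: 9.5
```

Emit:
arm_command(rot=[[0,0,0],[0,0,0],[0,0,0]], slide=[[1.5,0.2,0.3],[1.5,0.2,0.3],[1.5,0.2,0.3]], gripper=[5,5,5])

```text
clock: 6.13
eef_pos: [618.7, -107.6, 330.7]
tool_rot: [-3.142, -0.001, 0.102]
force: [-3.8, 0.1, -0.6]
width: 10.1
```

Emit:
arm_command(rot=[[0,0,0],[0,0,0]], slide=[[1.2,0.1,0.2],[1.2,0.1,0.2]], gripper=[5,5])

```text
clock: 6.3
eef_pos: [620.8, -107.4, 331.1]
tool_rot: [-3.141, 0.001, 0.102]
force: [-2.8, -0.6, 0.3]
width: 9.6
```

```bash
python3 - <<'E'
from h import *
p,d,c=shot('top','t3'); s=telemetry.read_state(); print(s['clock'],s['eef_pos'],s['force'])
p2,d2,c2=shot('scene','s3')
a=cv2.resize(p[130:290,280:440],None,fx=3.7,fy=3.7,interpolation=cv2.INTER_CUBIC)
cv2.imwrite('pics/c4.png',a[:,:,::-1])
print(telemetry.read_state()['force'])
E
```

```text
6.35 [ 621.04352903 -107.40622737  331.18827172] [-2.07513461 -0.61901221  1.65386845]
[-2.02996383 -0.60684851  0.24978814]
```

View pics/c4.png

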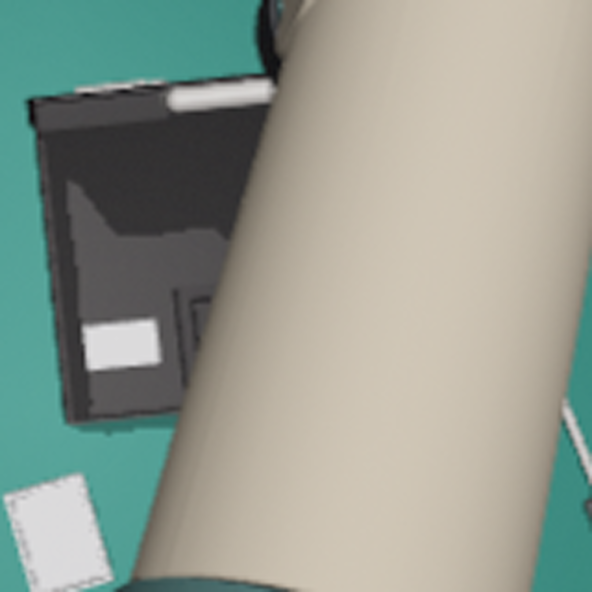

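Emit:
arm_command(rot=[[0,0,0],[0,0,0],[0,0,0]], slide=[[1.2,0.1,0.2],[1.2,0.1,0.2],[0,0,0]], gripper=[5,5,5])

```text
clock: 6.65
eef_pos: [623.0, -107.2, 331.6]
tool_rot: [-3.141, 0.001, 0.102]
force: [-2.9, -1.0, -0.4]
width: 9.7
```

Emit:
arm_command(rot=[[0,0,0],[0,0,0],[0,0,0]], slide=[[1.2,0.1,0.2],[1.2,0.1,0.2],[0,0,0]], gripper=[5,5,5])

```text
clock: 6.9
eef_pos: [624.4, -107.0, 331.9]
tool_rot: [-3.14, 0.004, 0.102]
force: [-4.5, -0.2, 0.0]
width: 9.5
```

Emit:
arm_command(rot=[[0,0,0],[0,0,0]], slide=[[1.2,0.1,0.2],[1.2,0.1,0.2]], gripper=[5,5])

```text
clock: 7.07
eef_pos: [625.5, -106.9, 332.1]
tool_rot: [-3.14, 0.007, 0.102]
force: [-5.7, -1.4, 0.3]
width: 9.5
```

Emit:
arm_command(rot=[[0,0,0]], slide=[[1.2,0.1,0.2]], gripper=[5])

```text
clock: 7.15
eef_pos: [625.9, -106.8, 332.2]
tool_rot: [-3.139, 0.009, 0.101]
force: [-5.8, -1.0, 2.1]
width: 9.7
```

Emit:
arm_command(rot=[[0,0,0],[0,0,0]], slide=[[1.5,0.1,0.2],[1.5,0.1,0.2]], gripper=[5,5])

```text
clock: 7.32
eef_pos: [626.9, -106.7, 332.4]
tool_rot: [-3.138, 0.014, 0.101]
force: [-7.5, -0.1, 1.5]
width: 9.5
```

```bash
python3 - <<'E'
from h import *
for i in range(2):
  shot('wrist','w4%d'%i); s=telemetry.read_state(); print(s['clock'],s['eef_pos'],s['force'],s['torque'])
E
```

```text
7.3667 [ 626.92259794 -106.73840196  332.39732221] [-7.92070056 -0.86911754  2.47346631] [-0.18552761  2.02965752  0.01192338]
7.4167 [ 626.85411211 -106.72500718  332.37352294] [-6.34340597  0.12977134  2.27469848] [-0.15109731  1.96767718  0.08671903]
```

View pics/w41.png

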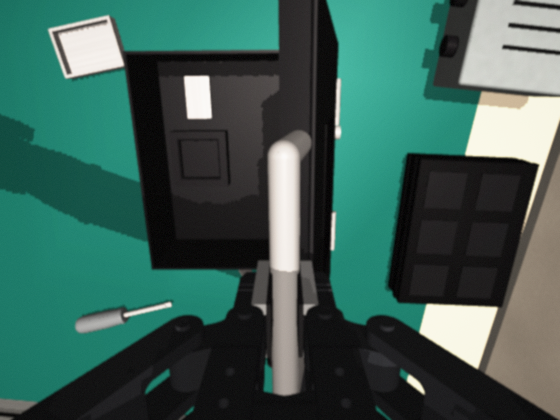

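Emit:
arm_command(rot=[[0,0,0]], slide=[[1.7,0.1,0.2]], gripper=[5])

```text
clock: 7.5
eef_pos: [627.2, -106.7, 332.4]
tool_rot: [-3.137, 0.017, 0.101]
force: [-8.0, -0.5, 1.1]
width: 9.4
```

```bash
python3 - <<'E'
from h import *
p,d,c=shot('scene','s4')
s=telemetry.read_state(); print(s['clock'],s['eef_pos'],s['force'],s['tool_rot'])
a=cv2.resize(p[80:270,160:350],None,fx=3,fy=3,interpolation=cv2.INTER_CUBIC)
cv2.imwrite('pics/c5.png',a[:,:,::-1])
E
```

```text
7.55 [ 627.26378889 -106.74358329  332.45156116] [-7.01709615 -0.11182581  3.04813023] [-3.13755809  0.01748262  0.10061106]
```

View pics/c5.png

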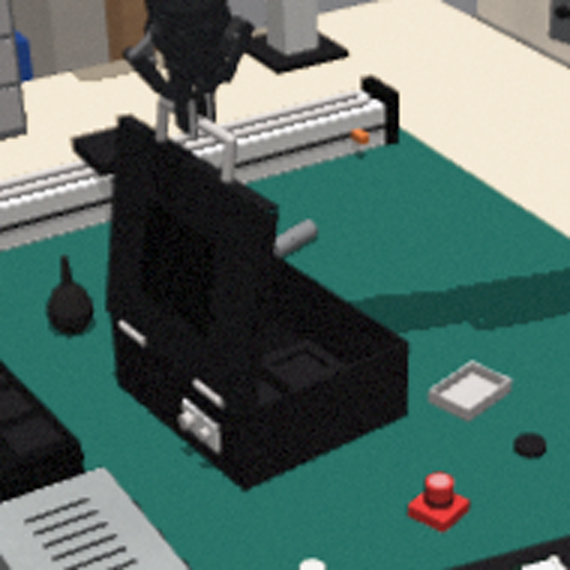

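Emit:
arm_command(rot=[[0,-0.6,0],[0,0,0],[0,0,0],[0,0,0],[0,0,0]], slide=[[-4,-0.4,-0.6],[-5,-0.5,-1.1],[-5,-0.5,-1.2],[-5,-0.5,-1.4],[0,0,0]], gripper=[5,5,5,5,5])

```text
clock: 7.97
eef_pos: [609.8, -108.6, 328.5]
tool_rot: [-3.14, -0.001, 0.101]
force: [-1.7, -0.7, -1.0]
width: 9.6
```

Emit:
arm_command(rot=[[0,0,0],[0,0,0],[0,0,0]], slide=[[-3,-0.3,-0.9],[-3,-0.3,-1],[0,0,0]], gripper=[5,5,5])

```text
clock: 8.22
eef_pos: [604.8, -109.1, 327.1]
tool_rot: [-3.141, -0.005, 0.102]
force: [-1.4, -1.1, -1.6]
width: 9.9
```

Emit:
arm_command(rot=[[0,0.2,0],[0,0,0],[0,0,0],[0,0,0]], slide=[[-3,-0.3,-1],[-3,-0.3,-1.1],[-2,-0.2,-0.7],[0,0,0]], gripper=[5,5,5,5])

```text
clock: 8.55
eef_pos: [597.9, -109.9, 325.0]
tool_rot: [-3.141, -0.006, 0.102]
force: [-1.8, -0.4, -0.1]
width: 9.4
```

Emit:
arm_command(rot=[[0,0,0],[0,0,0],[0,0,0]], slide=[[-2,-0.2,-0.7],[-2,-0.2,-0.7],[0,0,0]], gripper=[5,5,5])

```text
clock: 8.8
eef_pos: [594.4, -110.3, 323.9]
tool_rot: [-3.141, -0.008, 0.102]
force: [-1.7, 0.3, -0.4]
width: 10.0
```

Emit:
arm_command(rot=[[0,0.3,0],[0,0,0],[0,0,0]], slide=[[-1.5,-0.2,-0.5],[-1.5,-0.2,-0.5],[0,0,0]], gripper=[5,5,5])

```text
clock: 9.05
eef_pos: [591.9, -110.5, 323.0]
tool_rot: [-3.141, -0.004, 0.102]
force: [-0.2, -1.3, 1.3]
width: 9.5
```

Emit:
arm_command(rot=[[0,0,0],[0,0,0],[0,0,0]], slide=[[-1.5,-0.2,-0.5],[-1.5,-0.2,-0.5],[0,0,0]], gripper=[5,5,5])

```text
clock: 9.3
eef_pos: [589.7, -110.7, 322.3]
tool_rot: [-3.141, -0.006, 0.103]
force: [0.1, -0.0, 0.0]
width: 9.8
```

Emit:
arm_command(rot=[[0,0,0],[0,0,0],[0,0,0]], slide=[[-1.5,-0.2,-0.5],[-1.5,-0.2,-0.5],[0,0,0]], gripper=[5,5,5])

```text
clock: 9.55
eef_pos: [589.6, -110.8, 322.2]
tool_rot: [3.141, -0.014, 0.103]
force: [1.9, -0.7, -0.1]
width: 10.0
```

```bash
python3 - <<'E'
from h import *
p,d,c=shot('wrist','w5'); s=telemetry.read_state(); print(s['clock'],s['eef_pos'],s['force'],s['tool_rot'],theta(s['eef_pos']))
E
```

```text
9.6 [ 589.46483186 -110.81378201  322.16598436] [ 2.74579455 -1.06118332  1.18118856] [ 3.14088831 -0.01320297  0.1034067 ] (np.float64(1.2594040374983495), np.float64(6.299963754792827))
```

View pics/w5.png

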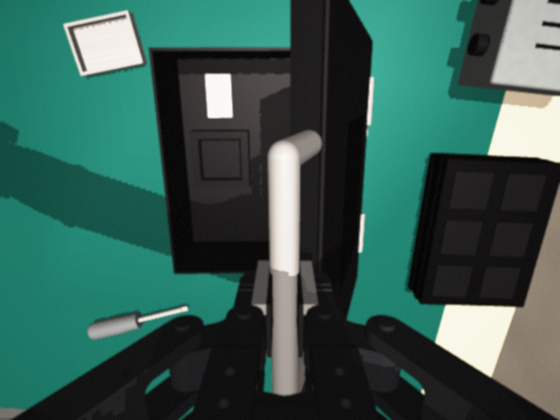

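Motion stalled at x = 589.6 while force turned to +2, so the lid stands on the locked stay, about 0.15 rad below the stop. The nest pocket is visible at (220,159). Now I release and measure the nest.

Emit:
arm_command(rot=[[0,0,0],[0,0,0],[0,0,0],[0,0,0]], slide=[[0,0,0],[0,0,0],[0,0,20],[0,0,35]], gripper=[30,30,30,30])

```text
clock: 9.93
eef_pos: [581.6, -108.8, 369.7]
tool_rot: [-3.136, 0.011, 0.103]
force: [1.0, -0.3, 0.3]
width: 29.5
```

```bash
python3 - <<'E'
from h import *
p,d,c=shot('wrist','w6'); s=telemetry.read_state(); print(s['clock'],s['eef_pos'],s['force'],s['tool_rot'])
a=cv2.resize(p[110:210,170:300],None,fx=6,fy=6,interpolation=cv2.INTER_CUBIC)
a=np.clip(a.astype(float)*2.5,0,255).astype(np.uint8)
cv2.imwrite('pics/c6.png',a[:,:,::-1])
p,d,c=load('w5')
a=cv2.resize(p[110:210,160:290],None,fx=6,fy=6,interpolation=cv2.INTER_CUBIC)
a=np.clip(a.astype(float)*2.5,0,255).astype(np.uint8)
cv2.imwrite('pics/c6b.png',a[:,:,::-1])
P=pts(d,c)
for v in (150,160,170): print([tuple(P[v,u].round(0)) for u in range(185,256,6)])
E
```

```text
9.9833 [ 585.09767765 -110.06990972  378.17088266] [ 1.76230244 -1.94431597  4.93498958] [-3.13919569e+00 -2.18902865e-03  1.02767066e-01]
[(np.float64(467.0), np.float64(-114.0), np.float64(7.0)), (np.float64(479.0), np.float64(-109.0), np.float64(27.0)), (np.float64(486.0), np.float64(-109.0), np.float64(27.0)), (np.float64(492.0), np.float64(-109.0), np.float64(19.0)), (np.float64(499.0), np.float64(-109.0), np.float64(18.0)), (np.float64(507.0), np.float64(-108.0), np.float64(20.0)), (np.float64(514.0), np.float64(-107.0), np.float64(18.0)), (np.float64(522.0), np.float64(-106.0), np.float64(18.0)), (np.float64(529.0), np.float64(-106.0), np.float64(19.0)), (np.float64(537.0), np.float64(-105.0), np.float64(19.0)), (np.float64(545.0), np.float64(-103.0), np.float64(28.0)), (np.float64(551.0), np.float64(-105.0), np.float64(6.0))]
[(np.float64(468.0), np.float64(-125.0), np.float64(12.0)), (np.float64(475.0), np.float64(-126.0), np.float64(7.0)), (np.float64(487.0), np.float64(-121.0), np.float64(28.0)), (np.float64(492.0), np.float64(-122.0), np.float64(18.0)), (np.float64(500.0)
[... 459 characters left out ...]
loat64(470.0), np.float64(-138.0), np.float64(16.0)), (np.float64(475.0), np.float64(-139.0), np.float64(6.0)), (np.float64(487.0), np.float64(-133.0), np.float64(27.0)), (np.float64(493.0), np.float64(-135.0), np.float64(20.0)), (np.float64(500.0), np.float64(-134.0), np.float64(18.0)), (np.float64(508.0), np.float64(-133.0), np.float64(17.0)), (np.float64(515.0), np.float64(-133.0), np.float64(18.0)), (np.float64(523.0), np.float64(-132.0), np.float64(18.0)), (np.float64(530.0), np.float64(-131.0), np.float64(17.0)), (np.float64(538.0), np.float64(-130.0), np.float64(18.0)), (np.float64(546.0), np.float64(-127.0), np.float64(28.0)), (np.float64(553.0), np.float64(-131.0), np.float64(7.0))]
```

View pics/w6.png

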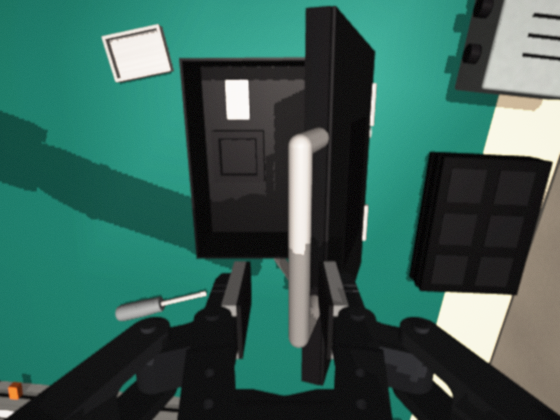

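View pics/c6b.png

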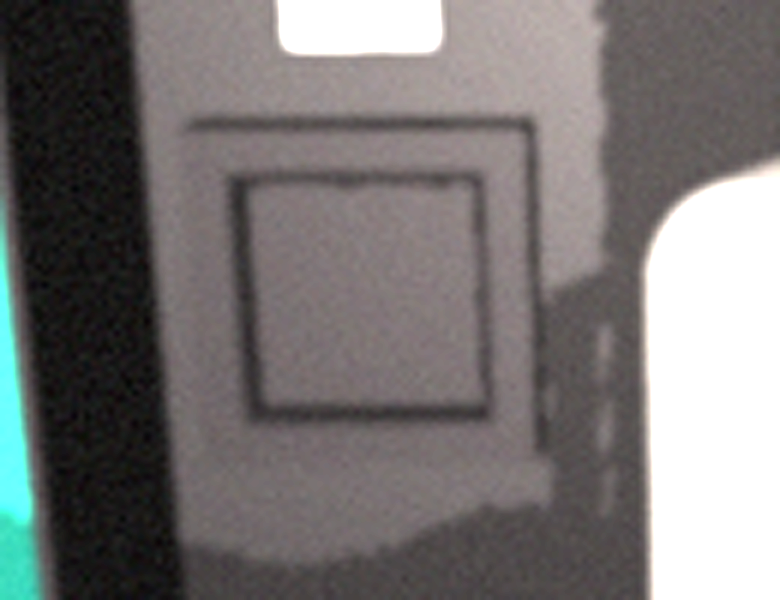

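```bash
python3 - <<'E'
from h import *
p,d,c=load('w5')
f=lambda x,y:(160+x/6-.42,110+y/6-.42)
o=onz([f(230,173),f(487,173),f(495,417),f(250,419)],27,c); print(o.round(1),o.mean(0)[:2].round(1), np.linalg.norm(o-np.roll(o,1,0),axis=1).round(1))
i=onz([f(248,187),f(475,187),f(483,405),f(262,404)],18,c); print(i.round(1),i.mean(0)[:2].round(1), np.linalg.norm(i-np.roll(i,1,0),axis=1).round(1))
v=o[1]-o[0];print(np.arctan2(v[1],v[0])); v=o[0]-o[3];print(np.arctan2(-v[0],v[1]))
# in box frame
Y=.106; B=np.array([569.9,-111.7]); q=np.array([[np.cos(Y),np.sin(Y)],[-np.sin(Y),np.cos(Y)]])@(o.mean(0)[:2]-B); print('nest box',q)
# check calibration: w0 lid/handle known; top estimate from t3
E
```

```text
[[ 487.1  -94.5   27. ]
 [ 538.6  -89.2   27. ]
 [ 543.5 -139.5   27. ]
 [ 492.7 -145.    27. ]] [ 515.5 -117.1] [50.8 51.8 50.5 51.2]
[[ 488.9  -98.3   18. ]
 [ 535.4  -93.5   18. ]
 [ 540.1 -139.3   18. ]
 [ 493.3 -143.8   18. ]] [ 514.4 -118.7] [45.7 46.7 46.  47. ]
0.10197150972690915
0.11041616856416467
nest box [-54.70216512   0.42820837]
```

Emit:
arm_command(rot=[[0,0,0],[0,0,-2],[0,0,-2],[0,0,-2],[0,0,-2]], slide=[[-30,0,12],[-30,10,0],[-12,38,0],[0,40,0],[0,40,0]], gripper=[60,60,60,60,60])

```text
clock: 10.4
eef_pos: [507.1, 8.1, 392.2]
tool_rot: [3.137, -0.0, -0.064]
force: [0.6, 1.3, 0.8]
width: 60.0
```

Emit:
arm_command(rot=[[0,0,-2],[0,0,-2],[0,0,-2],[0,0,0],[0,0,0]], slide=[[0,41,-5],[0,41,-25],[0,41,-25],[0,41,-25],[0,41,-25]], gripper=[60,60,60,60,60])

```text
clock: 10.82
eef_pos: [504.7, 195.3, 303.8]
tool_rot: [3.141, -0.005, -0.178]
force: [0.4, 0.1, 0.3]
width: 59.9
```

Emit:
arm_command(rot=[[0,0,0],[0,0,0],[0,0,0],[0,0,0]], slide=[[0,40,-30],[0,38,-30],[0,4,-30],[0,0,0]], gripper=[60,60,60,60])

```text
clock: 11.15
eef_pos: [497.3, 274.2, 216.8]
tool_rot: [3.139, 0.005, -0.165]
force: [-1.8, -1.0, -0.2]
width: 59.9
```

```bash
python3 - <<'E'
from h import *
p,d,c=shot('wrist','w7'); s=telemetry.read_state(); print(s['clock'],s['eef_pos'],s['force'],s['tool_rot'])
E
```

```text
11.2 [498.71767346 275.00380927 219.43780203] [2.47061108e-05 1.44089075e+00 2.62912459e-01] [-3.14102674e+00  2.82214970e-03 -1.64857679e-01]
```

View pics/w7.png

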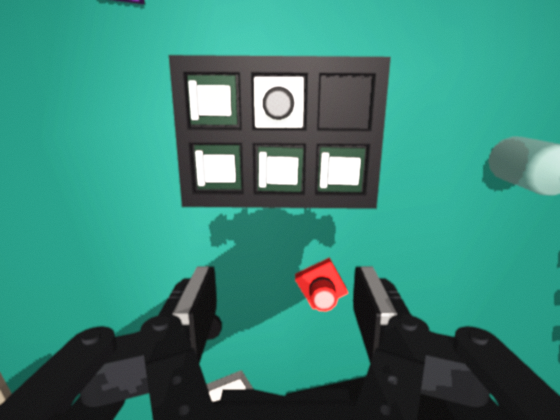

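Camera in its pocket: lens top at (278,102), body corners about (253,76), (303,77), (305,129), (255,130). The boards lie in the neighbouring pockets.

```bash
python3 - <<'E'
from h import *
p,d,c=load('w7')
x0,y0=245,68
crop=p[y0:y0+70,x0:x0+70]; a=cv2.resize(crop,None,fx=8,fy=8,interpolation=cv2.INTER_CUBIC); cv2.imwrite('pics/c7.png',a[:,:,::-1])
g=cv2.cvtColor(p,cv2.COLOR_RGB2GRAY)
m=np.zeros_like(g); m[68:138,245:312]=(g[68:138,245:312]>160)
cs,_=cv2.findContours(m,cv2.RETR_EXTERNAL,cv2.CHAIN_APPROX_NONE); k=max(cs,key=cv2.contourArea)
r=cv2.minAreaRect(k); bp=cv2.boxPoints(r); print(r)
w=onz(bp,20,c); print(w.round(1),w.mean(0).round(1),np.linalg.norm(w-np.roll(w,1,0),axis=1)); 
for i in range(4):
  v=w[(i+1)%4]-w[i]; print(np.degrees(np.arctan2(v[1],v[0])).round(2))
print('lens',onz([(278,102)],46,c))
E
```

```text
((278.5, 101.5), (51.0, 49.0), 90.0)
[[485.1 370.7  20. ]
 [528.2 363.5  20. ]
 [521.7 319.5  20. ]
 [476.6 327.   20. ]] [502.9 345.2  20. ] [44.57645981 43.73967173 44.53304854 45.65675509]
-9.45
-98.5
170.59
79.04
lens [[503.16700799 345.85886296  46.        ]]
```

View pics/c7.png

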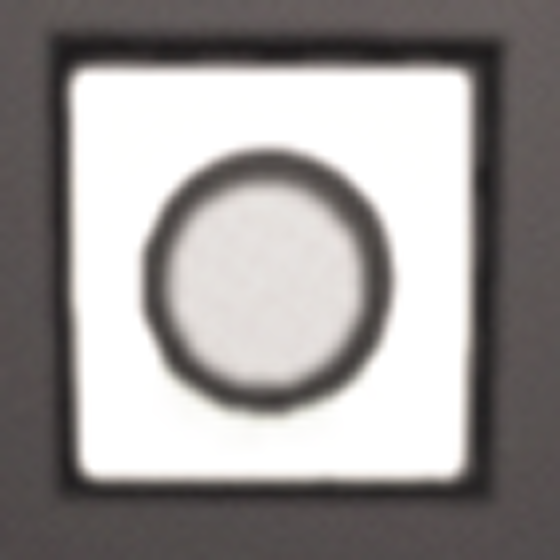

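Emit:
arm_command(rot=[[0,0,0],[0,0,0],[0,0,0],[0,0,0],[0,0,0]], slide=[[2,30,-20],[2,30,-25],[0.5,9,-38],[0,0,-38],[0,0,-25]], gripper=[52,52,52,52,52])

```text
clock: 11.62
eef_pos: [514.8, 344.8, 85.1]
tool_rot: [-3.126, -0.018, -0.174]
force: [-0.5, -1.3, 0.4]
width: 51.9
```

```bash
python3 - <<'E'
from h import *
p,d,c=shot('wrist','w8'); s=telemetry.read_state(); print(s['clock'],s['eef_pos'],s['force'],s['tool_rot'])
print(proj(s['eef_pos'],c), proj([[503.2,345,46]],c))
E
```

```text
11.6667 [512.75529752 343.27327175  81.33169937] [-0.51202292 -0.4485795  -2.69576943] [-3.13036291 -0.01317011 -0.17449654]
[[279.78204417 278.67051591]] [[261.96681939 248.08508425]]
```

View pics/w8.png

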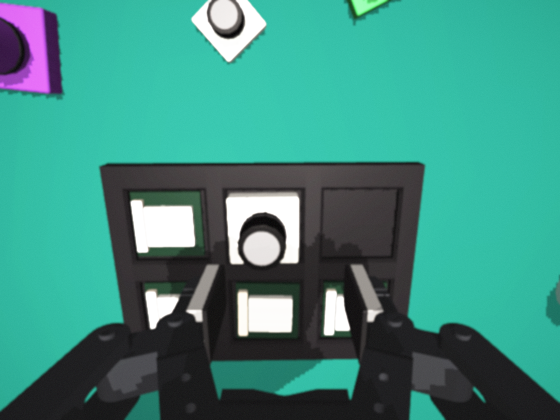

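Emit:
arm_command(rot=[[-0.5,0.8,0.3],[0,0,0],[0,0,0]], slide=[[-9.7,2,-5],[0,0,-10],[0,0,0]], gripper=[52,52,52])

```text
clock: 11.92
eef_pos: [505.3, 343.0, 69.5]
tool_rot: [3.141, -0.002, -0.173]
force: [0.1, -0.4, 0.5]
width: 51.9
```

```bash
python3 - <<'E'
from h import *
s=telemetry.read_state(); p,d,c=shot('wrist','w9'); s=telemetry.read_state(); print(s['clock'],s['eef_pos'],s['force'],s['tool_rot'])
print(proj([s['eef_pos'],[503,345.5,46]],c))
E
```

```text
11.9667 [505.80414124 343.6629233   70.57394607] [0.21414813 0.36483041 1.23409782] [-3.14043823 -0.00342293 -0.17280642]
[[284.57445367 278.62760779]
 [278.40697802 252.42465572]]
```

View pics/w9.png

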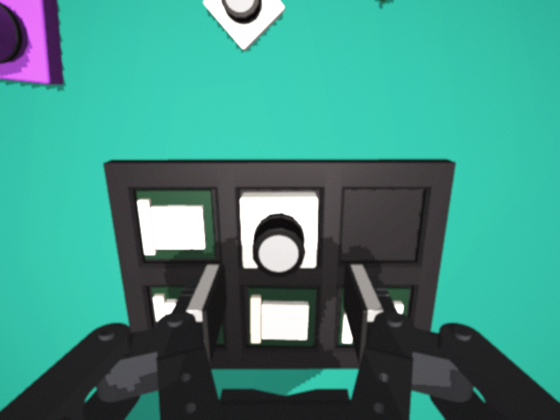

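Emit:
arm_command(rot=[[0,0.2,0],[0,0,0],[0,0,0],[0,0,0]], slide=[[-2.7,2,-5],[0,0,-15],[0,0,-15],[0,0,0]], gripper=[52,52,52,52])

```text
clock: 12.3
eef_pos: [507.6, 348.0, 41.6]
tool_rot: [-3.132, -0.009, -0.174]
force: [-0.9, 0.2, -0.1]
width: 52.1
```

Emit:
arm_command(rot=[[-0.4,0.6,0],[0,0,0],[0,0,0]], slide=[[-4.6,-2.5,-3],[0,0,0],[0,0,0]], gripper=[52,52,52])

```text
clock: 12.55
eef_pos: [504.1, 346.1, 41.3]
tool_rot: [-3.139, -0.001, -0.175]
force: [-0.2, 0.7, -0.4]
width: 51.7
```

Emit:
arm_command(rot=[[0,0,0],[0,0,0],[0,0,0]], slide=[[0,0,-5],[0,0,-5],[0,0,-4]], gripper=[52,52,52])

```text
clock: 12.8
eef_pos: [505.7, 347.2, 29.2]
tool_rot: [-3.135, -0.005, -0.174]
force: [-0.6, -0.4, 0.6]
width: 52.1
```

Emit:
arm_command(rot=[[-0.3,0.3,0],[0,0,0],[0,0,0],[0,0,0],[0,0,0]], slide=[[-2.8,-1.7,-5.5],[0,0,0],[0,0,0],[0,0,0],[0,0,0]], gripper=[52,40,20,20,20])

```text
clock: 13.22
eef_pos: [502.1, 345.0, 22.1]
tool_rot: [3.14, 0.001, -0.175]
force: [0.5, -0.3, -1.4]
width: 26.3
```

Emit:
arm_command(rot=[[0,0,0],[0,0,0]], slide=[[0,0,0],[0,0,0]], gripper=[20,20])

```text
clock: 13.38
eef_pos: [502.2, 345.0, 22.1]
tool_rot: [3.14, 0.001, -0.175]
force: [-0.7, 0.6, -0.5]
width: 25.9
```

Emit:
arm_command(rot=[[0,0,0],[0,0,0],[0,0,0],[0,0,0],[0,0,0]], slide=[[0,0,12],[0,0,35],[0,0,40],[0,-10,40],[0,-30,25]], gripper=[20,20,20,20,20])

```text
clock: 13.8
eef_pos: [495.1, 307.8, 173.8]
tool_rot: [3.133, 0.013, -0.166]
force: [0.9, 0.1, -0.6]
width: 26.3
```

Emit:
arm_command(rot=[[0,0,3],[0,0,3],[0,0,3],[0,0,3],[0,0,3]], slide=[[0,-41,5],[0,-41,0],[0,-41,0],[0,-41,0],[0,-41,0]], gripper=[20,20,20,20,20])

```text
clock: 14.22
eef_pos: [497.6, 103.9, 191.2]
tool_rot: [-3.138, -0.005, 0.12]
force: [2.1, 0.1, -1.0]
width: 26.3
```

Emit:
arm_command(rot=[[0,0,0],[0,0,0],[0,0,0],[0,0,0]], slide=[[2,-40,0],[2,-40,0],[2,-40,0],[0,0,0]], gripper=[20,20,20,20])

```text
clock: 14.55
eef_pos: [501.6, -32.0, 195.5]
tool_rot: [3.14, -0.009, 0.109]
force: [-0.3, -1.0, -0.5]
width: 26.0
```

```bash
python3 - <<'E'
from h import *
for n in ('w2','w41','w5','w6'):
  p,d,c=load(n)
  N=np.array([515.2,-117.5]); Y=.106
  Rz=np.array([[np.cos(Y),-np.sin(Y)],[np.sin(Y),np.cos(Y)]])
  sq=np.array([[-1,-1],[1,-1],[1,1],[-1,1]])*25.5@Rz.T+N
  im=np.clip(p.astype(float)*2.5,0,255).astype(np.uint8)[:,:,::-1].copy()
  u=proj(np.c_[sq,np.full(4,27)],c); ctr=u.mean(0).round().astype(int)
  x0,y0=ctr-32
  big=cv2.resize(im[y0:y0+64,x0:x0+64],None,fx=6,fy=6,interpolation=cv2.INTER_CUBIC)
  cv2.polylines(big,[((u-[x0,y0]+.42)*6).round().astype(np.int32)],True,(0,0,255),1)
  globals().setdefault('L',[]).append(big)
cv2.imwrite('pics/c8.png',np.vstack([np.hstack(L[:2]),np.hstack(L[2:])])[:, :])
E
python3 -c "
import cv2;a=cv2.imread('pics/c8.png');cv2.imwrite('pics/c8.png',cv2.resize(a,(590,590)))"
```

```text
(no output)
```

View pics/c8.png

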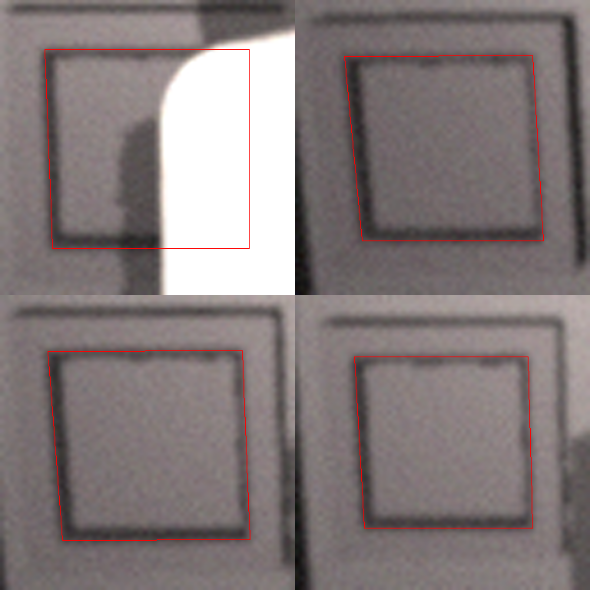

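Emit:
arm_command(rot=[[0,0.4,0],[0,0,0],[0,0,0],[0,0,0]], slide=[[5,-30,0],[5,-30,0],[3,-26,0],[0,0,0]], gripper=[20,20,20,20])

```text
clock: 14.88
eef_pos: [513.5, -124.5, 198.8]
tool_rot: [3.139, -0.003, 0.104]
force: [-0.1, -0.7, -1.2]
width: 26.2
```

Emit:
arm_command(rot=[[0,0,0],[0,0,0],[0,0,0],[0,0,0],[0,0,0]], slide=[[0,0,-20],[0,0,-30],[0,0,-30],[0,0,-20],[0,0,0]], gripper=[20,20,20,20,20])

```text
clock: 15.3
eef_pos: [515.4, -128.3, 101.1]
tool_rot: [3.135, -0.013, 0.096]
force: [0.2, 0.5, -1.3]
width: 26.1
```

Emit:
arm_command(rot=[[0.3,0.8,0.6],[0,0,0],[0,0,0],[0,0,0]], slide=[[0,10.3,-5],[0,0,-12],[0,0,-12],[0,0,0]], gripper=[20,20,20,20])

```text
clock: 15.63
eef_pos: [517.4, -115.0, 74.3]
tool_rot: [-3.141, -0.001, 0.109]
force: [-0.3, 0.3, -1.0]
width: 26.1
```

Emit:
arm_command(rot=[[0,0,-0.2],[0,0,0],[0,0,0],[0,0,0]], slide=[[-2.2,-2.8,-4],[0,0,-8],[0,0,-8],[0,0,0]], gripper=[20,20,20,20])

```text
clock: 15.97
eef_pos: [517.2, -117.3, 55.3]
tool_rot: [3.141, -0.005, 0.106]
force: [0.1, 0.2, -0.6]
width: 26.1
```

Emit:
arm_command(rot=[[0,0.3,0],[0,0,0],[0,0,0]], slide=[[-2.1,-0.6,-4],[0,0,-3],[0,0,0]], gripper=[20,20,20])

```text
clock: 16.22
eef_pos: [515.0, -118.2, 47.6]
tool_rot: [-3.141, 0.0, 0.106]
force: [0.2, 0.6, -1.9]
width: 25.9
```

```bash
python3 - <<'E'
from h import *
p,d,c=shot('wrist','w10'); s=telemetry.read_state(); print(s['clock'],s['eef_pos'],s['force'],s['tool_rot'])
a=np.clip(p.astype(float)*2,0,255).astype(np.uint8); cv2.imwrite('pics/c10.png',a[:,:,::-1])
E
```

```text
16.2667 [ 514.96467929 -118.3361137    47.79145538] [-0.43956547 -0.51372788 -1.44018453] [-3.14153145e+00  1.97707742e-04  1.05718126e-01]
```

View pics/c10.png

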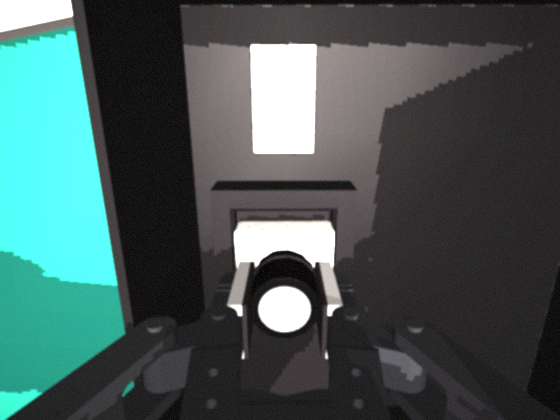

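```bash
python3 - <<'E'
from h import *
p,d,c=load('w10')
b=onz([(235.5,222),(334,222)],45.8,c); n=onz([(232,208),(338,208)],27,c)
Y=.106;M=np.array([[np.cos(Y),np.sin(Y)],[-np.sin(Y),np.cos(Y)]])
N=np.array([515.2,-117.5])
print((b[:,:2]-N)@M.T,(n[:,:2]-N)@M.T)
g=p.sum(2).astype(int)
print(g[200:232,285]); print(g[235,225:345:1][:20],g[235,325:345])
E
```

```text
[[-21.07129045  25.75006504]
 [ 21.38962137  25.75783289]] [[-25.20702614  26.02538355]
 [ 25.78130536  26.03328623]]
[134 129 135 133 133 140 129 122 103  78  79 110 123 127 117 108  94  86
  87  93 166 283 361 391 391 382 374 387 403 475 623 728]
[123 128 124 120 121 119  87  88 227 524 728 754 753 753 753 753 753 753
 753 753] [753 753 753 753 753 753 754 754 720 456 161  96 111 129 125 123 132 129
 123 128]
```

```bash
python3 - <<'E'
from h import *
p,d,c=load('w10')
Y=.106;M=np.array([[np.cos(Y),np.sin(Y)],[-np.sin(Y),np.cos(Y)]])
N=np.array([515.2,-117.5])
for uv,z in [((234.5,240),45.8),((334.2,240),45.8),((285,229.3),45.8),((285,220.3),31.8),((285,209.3),27)]: print(((onz([uv],z,c)[:,:2]-N)@M.T).round(1))
E
```

```text
[[-21.9  17.4]]
[[21.8 17.4]]
[[ 0.3 22.4]]
[[ 0.3 21.5]]
[[ 0.3 25.4]]
```

Body edges lie at ±21.9 in x and +22 in y about the nest centre, so it is well centred. I lower it slowly.

Emit:
arm_command(rot=[[0,0,0],[0,0,0],[0,0,0]], slide=[[-0.4,0,-3],[-0.3,0,-3],[0,0,0]], gripper=[20,20,20])

```text
clock: 16.52
eef_pos: [514.9, -118.5, 41.7]
tool_rot: [3.141, -0.001, 0.106]
force: [0.8, 0.7, -1.7]
width: 26.3
```

Emit:
arm_command(rot=[[0,0,0],[0,0,0],[0,0,0]], slide=[[-0.4,0,-3],[-0.3,0,-3],[0,0,0]], gripper=[20,20,20])

```text
clock: 16.77
eef_pos: [516.7, -118.8, 37.3]
tool_rot: [3.14, -0.006, 0.105]
force: [0.2, -0.1, -3.8]
width: 26.0
```

Emit:
arm_command(rot=[[0,0.3,0],[0,0,0],[0,0,0]], slide=[[-1.5,0.5,-1.5],[-0.3,0,-2],[0,0,0]], gripper=[20,20,20])

```text
clock: 17.02
eef_pos: [516.7, -118.8, 36.7]
tool_rot: [3.141, -0.004, 0.103]
force: [2.2, -0.7, -6.2]
width: 26.3
```

Emit:
arm_command(rot=[[0,0,0],[0,0,0]], slide=[[0,0,-2],[0,0,0]], gripper=[20,20])

```text
clock: 17.18
eef_pos: [516.7, -118.8, 36.6]
tool_rot: [3.141, -0.004, 0.103]
force: [1.9, -0.0, -4.6]
width: 25.8
```

```bash
python3 - <<'E'
from h import *
s=telemetry.read_state();print(s['force'],s['torque'],s['tau'].round(2),s['qpos'].round(3))
p,d,c=shot('wrist','w11'); s=telemetry.read_state(); print(s['clock'],s['eef_pos'],s['force'],s['tool_rot'])
a=np.clip(p.astype(float)*2,0,255).astype(np.uint8); cv2.imwrite('pics/c11.png',a[:,:,::-1])
p,d,c=shot('scene','s11')
a=cv2.resize(p[120:270,170:350],None,fx=4,fy=4,interpolation=cv2.INTER_CUBIC)
a=np.clip(a.astype(float)*1.6,0,255).astype(np.uint8); 
cv2.imwrite('pics/c12.png',a[:,:,::-1])
E
```

```text
[ 1.86766594 -0.00574898 -4.64700848] [-0.10651199  0.44682827 -0.05679757] [ 2.000e-01 -5.542e+01  3.050e+00 -8.620e+00  6.000e-02 -2.000e-02
  1.400e-01] [ 0.086  0.767  0.133  2.001 -0.251  0.385  0.519]
17.2333 [ 516.71859729 -118.82618723   36.64595184] [ 1.21356708 -0.31188004  8.49742902] [ 3.14143761 -0.00400552  0.10297278]
```

View pics/c11.png

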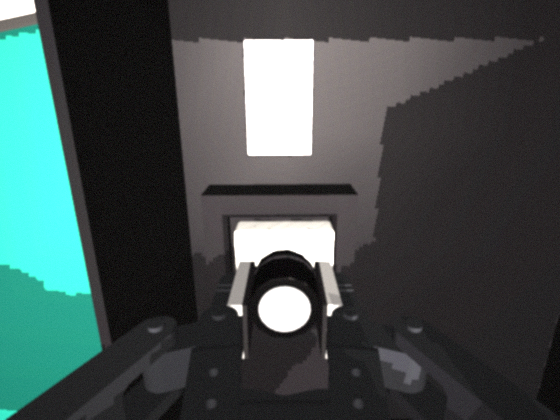

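View pics/c12.png

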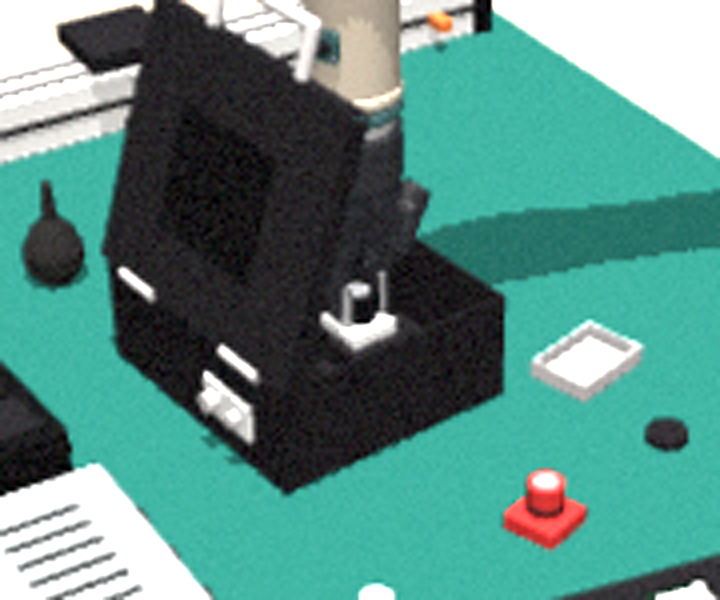

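The camera is in the pocket mouth but rides about 2 mm towards +x, on the right chamfer (body edge at 335 against pocket edge at 337). I lift it slightly, recentre, then lower.

Emit:
arm_command(rot=[[0,0.2,0.2],[0,0,0]], slide=[[-1.7,0.7,2.5],[0,0,0]], gripper=[20,20])

```text
clock: 17.45
eef_pos: [515.9, -118.1, 39.1]
tool_rot: [3.141, -0.002, 0.107]
force: [0.5, -1.1, -0.8]
width: 25.6
```

Emit:
arm_command(rot=[[0,0,0],[0,0,0],[0,0,0]], slide=[[0,0,0],[-0.5,0,-2],[0,0,0]], gripper=[20,20,20])

```text
clock: 17.7
eef_pos: [516.5, -118.2, 37.3]
tool_rot: [3.14, -0.004, 0.107]
force: [0.1, -0.0, -0.6]
width: 25.9
```

Emit:
arm_command(rot=[[0,0.2,0],[0,0.1,0],[0,0,0]], slide=[[-2,0.3,-1],[-1,0,-2],[0,0,0]], gripper=[20,20,20])

```text
clock: 17.95
eef_pos: [516.6, -118.2, 36.8]
tool_rot: [3.14, -0.005, 0.106]
force: [1.8, 0.9, -5.7]
width: 25.9
```

Emit:
arm_command(rot=[[0,0.1,0],[0,0.1,0],[0,0,0]], slide=[[-1,0.2,-2],[-1,0,-2],[0,0,0]], gripper=[20,20,20])

```text
clock: 18.2
eef_pos: [516.7, -118.1, 36.6]
tool_rot: [3.141, -0.005, 0.105]
force: [2.6, 0.0, -5.1]
width: 26.5
```

```bash
python3 - <<'E'
from h import *
for n in ('w10','w11'):
  p,d,c=load(n); P=pts(d,c)
  print(n,'body',np.median(P[234:244,250:320,2]).round(2),'block',np.median(P[198:205,230:340,2]).round(2),'floor', np.median(P[160:180,240:320,2]).round(2),'lens',np.median(P[300:315,275:295,2]).round(2))
  print(P[200:245:2,285,1:].round(1).tolist())
E
```

```text
w10 body 45.49 block 26.93 floor 6.93 lens 71.91
[[-87.8, 26.5], [-88.7, 26.6], [-90.0, 25.5], [-90.6, 26.9], [-91.7, 26.5], [-92.8, 26.3], [-96.5, 18.4], [-97.7, 17.8], [-98.4, 19.1], [-100.3, 16.8], [-100.3, 19.7], [-96.3, 33.7], [-96.2, 36.6], [-96.6, 38.0], [-96.3, 41.4], [-96.1, 44.4], [-96.7, 45.2], [-97.7, 45.1], [-98.4, 45.6], [-99.5, 45.2], [-100.5, 45.2], [-101.6, 44.8], [-102.2, 45.6]]
w11 body 34.39 block 26.95 floor 6.98 lens 60.8
[[-85.2, 26.0], [-85.9, 26.7], [-86.8, 26.9], [-87.5, 27.5], [-88.4, 27.5], [-89.8, 26.1], [-90.3, 27.5], [-91.5, 26.8], [-93.0, 25.2], [-96.5, 17.9], [-97.7, 17.6], [-96.8, 22.7], [-96.8, 25.4], [-96.7, 28.2], [-96.8, 30.5], [-96.8, 33.0], [-97.5, 33.6], [-98.1, 34.5], [-99.4, 33.5], [-99.9, 34.6], [-101.3, 33.6], [-101.9, 34.3], [-103.2, 33.6]]
```

The body top is at z ≈ 34.4, so it is 2.4 mm short of seated while already well inside the pocket mouth. I think the front finger knuckle touches the front wall. I ease up, release it into the pocket, then press it down from above with closed fingers if needed.

Emit:
arm_command(rot=[[0,0.2,0],[0,0,0],[0,0,0],[0,0,0]], slide=[[-1,0.3,1],[0,0,0],[0,0,0],[0,0,0]], gripper=[20,30,34,36])

```text
clock: 18.53
eef_pos: [520.6, -117.7, 38.2]
tool_rot: [3.139, -0.01, 0.107]
force: [1.6, -0.6, 2.1]
width: 35.9
```

```bash
python3 - <<'E'
from h import *
p,d,c=shot('wrist','w12'); s=telemetry.read_state(); print(s['clock'],s['eef_pos'],s['force'],s['tool_rot'],s['width'])
a=np.clip(p.astype(float)*2,0,255).astype(np.uint8); cv2.imwrite('pics/c13.png',a[:,:,::-1])
P=pts(d,c)
print('body',np.median(P[236:244,250:320,2]).round(2),'lens',np.median(P[300:315,275:295,2]).round(2))
E
```

```text
18.5833 [ 520.5068891  -117.75786167   38.14051098] [3.97312948 1.02135518 2.04062867] [ 3.13852322 -0.01021465  0.1070511 ] 36.3789717602561
body 31.95 lens 58.34
```

View pics/c13.png

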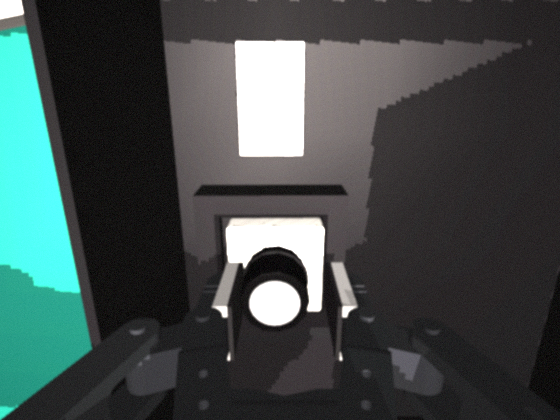

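Seated: body top 31.95 (expected 32), lens top 58.3 (expected 58). I lift away.

Emit:
arm_command(rot=[[0,0.5,0],[0,0,0],[0,0,0],[0,0,0],[0,0,0]], slide=[[0,0,12],[0,0,25],[0,0,35],[0,0,40],[0,0,40]], gripper=[37,37,37,37,37])

```text
clock: 19.0
eef_pos: [506.1, -116.1, 183.7]
tool_rot: [-3.135, 0.032, 0.107]
force: [1.0, -0.5, -0.5]
width: 37.1
```

```bash
python3 - <<'E'
from h import *
p,d,c=shot('wrist','w13'); s=telemetry.read_state(); print(s['clock'],s['eef_pos'],s['force'],s['tool_rot'],s['width'])
a=np.clip(p.astype(float)*2,0,255).astype(np.uint8); cv2.imwrite('pics/c14.png',a[:,:,::-1])
print(proj([[515.2,-117.5,58],[515.2,-117.5,32]],c))
E
```

```text
19.05 [ 510.19476925 -117.44626235  190.87303559] [ 1.65770776 -1.47959066  3.94394062] [-3.13840771  0.02045518  0.10579611] 36.939563505901056
[[300.41696239 203.28567868]
 [300.09713028 194.52925081]]
```

View pics/c14.png

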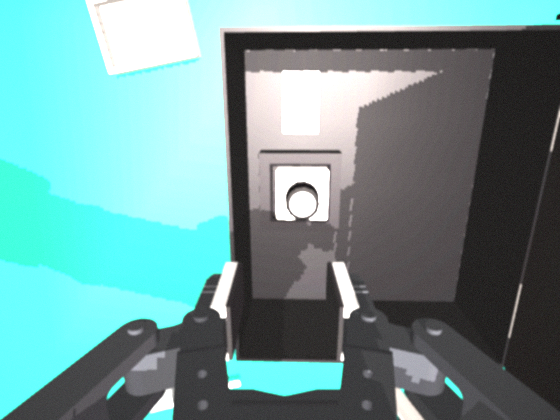

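The camera sits lens up in the nest (lens at (302,203), body square to the pocket) and the lid is still standing. I move round to the right side for the knee knob, tilting the tool outward so its body clears the lid.

Emit:
arm_command(rot=[[0,-1,0],[0,0,0],[5,0.5,0],[6,0.6,0],[6,0.6,0]], slide=[[-2,-30,15],[-2,-38,12],[-2,-38,12],[-2,-38,12],[-2,-38,12]], gripper=[50,50,50,50,50])

```text
clock: 19.47
eef_pos: [498.2, -281.1, 258.1]
tool_rot: [-2.816, -0.007, 0.145]
force: [1.8, -0.6, -1.7]
width: 50.2
```

```bash
python3 -c "
from h import *
s=telemetry.read_state();print(s['qpos'].round(2),s['tool_rot'])"
```

```text
[ 0.53  0.62  0.14  1.52 -0.33  1.26  0.94] [-2.81625998 -0.00700114  0.14502959]
```

Emit:
arm_command(rot=[[6,0.6,-0.7],[6,0.6,-0.7],[5,0.5,-0.5],[0,0,0]], slide=[[5,-25,5],[15,-25,5],[25,0,0],[25,0,0]], gripper=[50,50,50,50])

```text
clock: 19.8
eef_pos: [554.3, -352.4, 266.4]
tool_rot: [-2.505, -0.001, 0.081]
force: [0.5, -0.4, -1.5]
width: 49.9
```

```bash
python3 - <<'E'
from h import *
p,d,c=shot('wrist','w14'); s=telemetry.read_state();print(s['clock'],s['qpos'].round(2),s['eef_pos'],s['tool_rot'],c['xyz'],c['attitude'])
a=np.clip(p.astype(float)*1.8,0,255).astype(np.uint8); cv2.imwrite('pics/c15.png',a[:,:,::-1])
E
```

```text
19.85 [ 0.7   0.91  0.09  1.01 -0.48  1.71  0.91] [ 559.07179417 -350.42033703  265.87028028] [-2.50744885 -0.00584502  0.0846859 ] [ 556.08734871 -373.23900188  428.09397924] [ 0.32129617 -0.00093633  0.08141845]
```

View pics/c15.png

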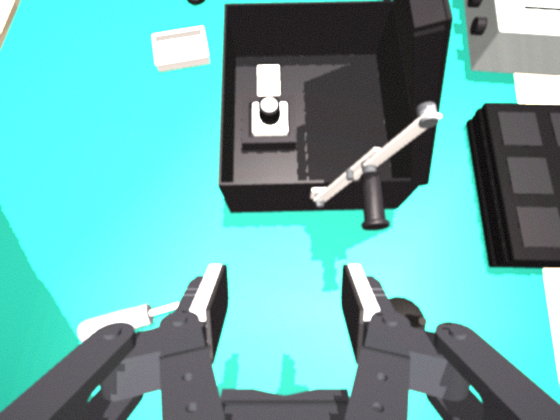

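The stay is straight from foot (319,195) through knee (368,162) to lid pivot (429,115). The knob runs from (371,172) to (376,222). Now I measure the knob.

```bash
python3 - <<'E'
from h import *
p,d,c=load('w14'); P=pts(d,c)
Y=.106;M=np.array([[np.cos(Y),np.sin(Y),0],[-np.sin(Y),np.cos(Y),0],[0,0,1]]); B=np.array([569.9,-111.7,0])
for n,(u,v) in dict(k1=(371,180),k2=(372,190),k3=(373,200),k4=(374,210),k5=(375,217),kend=(376,224),foot=(320,193),knee=(353,173),piv=(426,117),mid=(395,140),wall=(280,188)).items():
  print(n,P[v,u].round(1),(M@(P[v,u]-B)).round(1))
a=p[100:240,300:450]; a=cv2.resize(np.clip(a.astype(float)*1.8,0,255).astype(np.uint8),None,fx=5,fy=4.2,interpolation=cv2.INTER_CUBIC); cv2.imwrite('pics/c16.png',a[:,:,::-1])
for t in [ (32,-165,163),(32,-145,163),(32,-185,163)]:
  print(t, proj(M.T@np.array(t)+B,c))
E
```

```text
k1 [ 615.  -258.5  171.1] [  29.3 -150.8  171.1]
k2 [ 616.1 -266.3  169.6] [  29.6 -158.6  169.6]
k3 [ 616.8 -274.7  170. ] [  29.4 -167.   170. ]
k4 [ 617.7 -282.6  169.6] [  29.4 -175.   169.6]
k5 [ 618.1 -288.7  171.3] [  29.2 -181.1  171.3]
kend [ 618.9 -294.1  171.1] [  29.4 -186.6  171.1]
foot [ 583.1 -234.9   74.5] [ 1.000e-01 -1.239e+02  7.450e+01]
knee [ 606.1 -239.4  140.4] [  22.5 -130.9  140.4]
piv [ 633.8 -242.4  236.5] [  49.7 -136.8  236.5]
mid [ 623.3 -242.9  207.2] [  39.2 -136.1  207.2]
wall [ 540.7 -236.5   84.1] [ -42.2 -121.    84.1]
(32, -165, 163) [[373.89663585 200.53202365]]
(32, -145, 163) [[371.32582135 177.26183363]]
(32, -185, 163) [[376.58532291 224.86915842]]
```

View pics/c16.png

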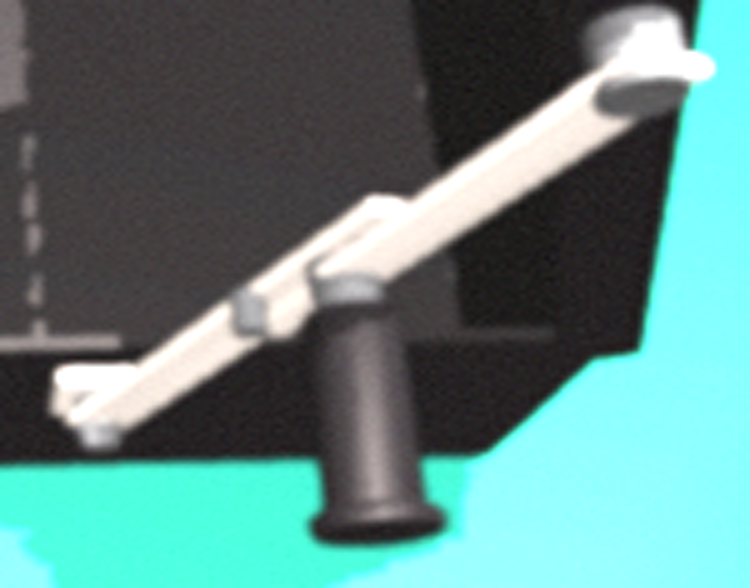

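Emit:
arm_command(rot=[[0,0,1.2],[0,0,0],[0,0,0],[0,0,0]], slide=[[25,5,-12],[25,10,-22],[13,15,-15],[0,0,0]], gripper=[42,42,42,42])

```text
clock: 20.18
eef_pos: [619.5, -321.0, 208.2]
tool_rot: [-2.5, 0.006, 0.101]
force: [-0.1, 1.7, -0.6]
width: 42.1
```

```bash
cat >> h.py <<'E'
MB=np.array([[np.cos(.106),np.sin(.106),0],[-np.sin(.106),np.cos(.106),0],[0,0,1]]); BO=np.array([569.9,-111.7,0])
def st(show=True):
    s=telemetry.read_state(); Rt=R.from_euler('xyz',s['tool_rot']).as_matrix(); g=s['eef_pos']-19*Rt[:,2]
    gb=MB@(g-BO)
    if show: print('t',round(s['clock'],2),'tcp',s['eef_pos'].round(1),'rpy',s['tool_rot'].round(3),'F',s['force'].round(1),'FB',(MB@s['force']).round(1),'w',round(s['width'],1),'graspBOX',gb.round(1))
    return s,gb
E
python3 - <<'E'
from h import *
p,d,c=shot('wrist','w15'); st()
a=np.clip(p.astype(float)*1.8,0,255).astype(np.uint8); cv2.imwrite('pics/c17.png',a[:,:,::-1])
E
```

```text
t 20.23 tcp [ 618.  -322.9  208.7] rpy [-2.502  0.007  0.1  ] F [-1.   0.4 -1.8] FB [-0.9  0.5 -1.8] w 42.1 graspBOX [  25.6 -226.5  224. ]
```

View pics/c17.png

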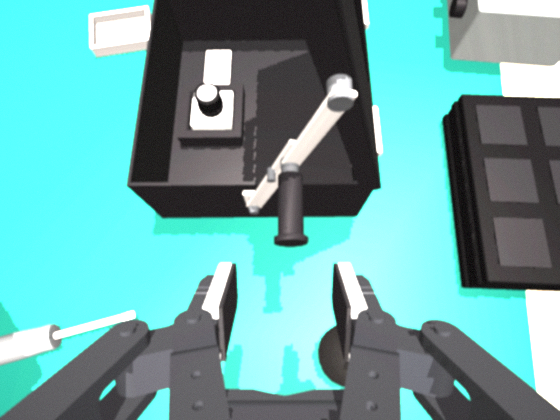

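```bash
python3 - <<'E'
from h import *
p,d,c=load('w15'); P=pts(d,c)
for u,v in [(290,185),(290,195),(290,205),(291,215),(291,225)]:
  print((MB@(P[v,u]-BO)).round(1))
g=p.sum(2)
v=205; print(g[v,270:312])
for t in [(31.5,-166,163),(31.5,-145,163),(31.5,-187,163),(23.5,-166,163),(39.5,-166,163)]: print(t,proj(MB.T@np.array(t)+BO,c).round(1))
E
```

```text
[  30.9 -151.9  169.7]
[  30.9 -158.7  170.3]
[  30.8 -164.9  169.8]
[  31.3 -171.5  171. ]
[  31.3 -177.5  170.7]
[ 62  58  60  64  63  49  62  73  88  92 113 117 125 132 142 157 172 186
 192 202 201 198 186 172 169 156 146 146 128 130 117 100  80  66  62  52
  62  65  65  51  69  57]
(31.5, -166, 163) [[291.  210.4]]
(31.5, -145, 163) [[290.7 178.9]]
(31.5, -187, 163) [[291.4 244. ]]
(23.5, -166, 163) [[278.  210.5]]
(39.5, -166, 163) [[304.1 210.3]]
```

Emit:
arm_command(rot=[[0,0,0.3],[0,0,0],[0,0,0]], slide=[[0,15,-14],[0,18,-20],[0,0,0]], gripper=[42,42,42])

```text
clock: 20.48
eef_pos: [614.0, -291.3, 173.5]
tool_rot: [-2.503, 0.013, 0.104]
force: [-0.2, 1.0, -1.1]
width: 42.3
```

```bash
python3 - <<'E'
from h import *
p,d,c=shot('wrist','w16'); st()
a=np.clip(p.astype(float)*1.8,0,255).astype(np.uint8); cv2.imwrite('pics/c18.png',a[:,:,::-1])
E
```

```text
t 20.53 tcp [ 614.4 -293.9  175.3] rpy [-2.507  0.011  0.103] F [ 0.3 -0.5  0.6] FB [ 0.2 -0.6  0.6] w 41.5 graspBOX [  25.1 -197.2  190.6]
```

View pics/c18.png

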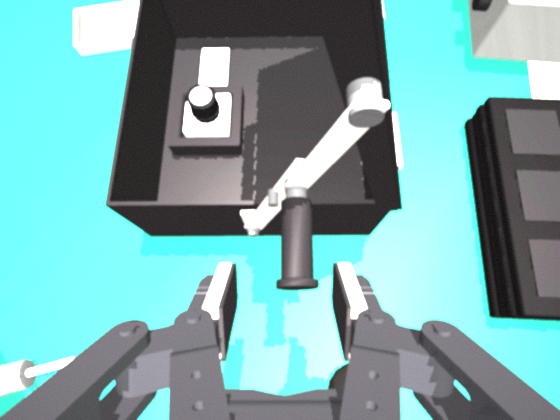

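Emit:
arm_command(rot=[[0,-0.3,0],[0,-0.3,0],[0,0,0]], slide=[[3.4,12,-12],[1,12,-12],[0,0,0]], gripper=[42,42,42])

```text
clock: 20.78
eef_pos: [617.4, -276.4, 155.4]
tool_rot: [-2.515, -0.001, 0.098]
force: [-0.4, 0.2, -0.9]
width: 42.1
```

```bash
python3 - <<'E'
from h import *
p,d,c=shot('wrist','w17'); st()
a=np.clip(p.astype(float)*1.8,0,255).astype(np.uint8); cv2.imwrite('pics/c19.png',a[:,:,::-1])
E
```

```text
t 20.83 tcp [ 617.7 -278.3  156.5] rpy [-2.518e+00 -2.000e-03  9.700e-02] F [-0.6 -0.1  0.3] FB [-0.6 -0.   0.3] w 41.9 graspBOX [  29.7 -181.8  172. ]
```

View pics/c19.png

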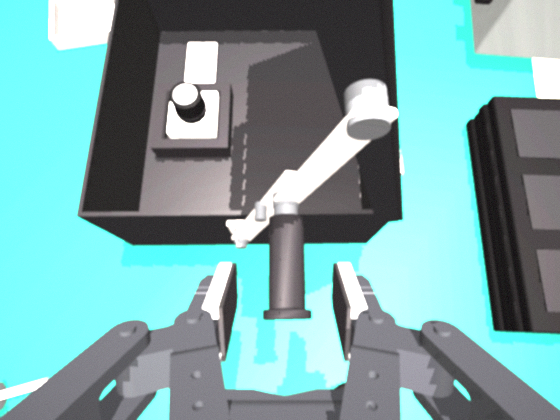

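Emit:
arm_command(rot=[[0.6,0,0.5],[0,0,0],[0,0,0]], slide=[[0.5,7,-5],[0.2,6,-4],[0,0,0]], gripper=[42,42,42])

```text
clock: 21.08
eef_pos: [618.6, -270.4, 150.6]
tool_rot: [-2.513, -0.006, 0.102]
force: [1.1, 0.6, -0.0]
width: 41.8
```

```bash
python3 -c "
from h import *
st()"
```

```text
t 21.08 tcp [ 618.6 -270.4  150.6] rpy [-2.513 -0.006  0.102] F [ 1.1  0.6 -0. ] FB [ 1.1  0.5 -0. ] w 41.8 graspBOX [  31.5 -174.1  166. ]
```

Emit:
arm_command(rot=[[0,0.3,0],[0,0,0],[0,0,0],[0,0,0],[0,0,0]], slide=[[0,5,-3.5],[0,0,0],[0,0,0],[0,0,0],[0,0,0]], gripper=[42,32,24,18,16])

```text
clock: 21.5
eef_pos: [618.0, -266.5, 148.0]
tool_rot: [-2.514, -0.0, 0.101]
force: [-1.0, -0.2, 2.5]
width: 16.7
```

```bash
python3 -c "
from h import *
st()"
```

```text
t 21.5 tcp [ 618.  -266.5  148. ] rpy [-2.514 -0.     0.101] F [-1.  -0.2  2.5] FB [-1.1 -0.1  2.5] w 16.7 graspBOX [  31.4 -170.2  163.4]
```

Emit:
arm_command(rot=[[0,0,0],[0,0,0],[0,0,0]], slide=[[0,0,0],[0,0,0],[0,0,0]], gripper=[13,8,8])

```text
clock: 21.75
eef_pos: [617.7, -266.6, 148.4]
tool_rot: [-2.514, 0.0, 0.102]
force: [-0.2, -0.2, -0.0]
width: 15.4
```

```bash
python3 - <<'E'
from h import *
s,g=st(); p,d,c=shot('wrist','w18'); st()
# geometry
import numpy as np
def kin(h):
    F=np.array([0,70+h])
    from scipy.optimize import brentq
    piv=lambda th: np.array([105-145.124*np.cos(th-.04136),95+145.124*np.sin(th-.04136)])
    for L in (170,182):
        th=brentq(lambda t:np.linalg.norm(piv(t)-F)-L,.9,1.55)
        P=piv(th); k=P+(F-P)/L*71.5
        print(h,L,round(th,3),'knob',k.round(1),'piv',P.round(1))
for h in (-4,-2,0,2,4): kin(h)
a=np.clip(p.astype(float)*1.8,0,255).astype(np.uint8); cv2.imwrite('pics/c20.png',a[:,:,::-1])
E
```

```text
t 21.75 tcp [ 617.7 -266.6  148.4] rpy [-2.514  0.     0.102] F [-0.2 -0.2 -0. ] FB [-0.2 -0.2 -0. ] w 15.4 graspBOX [  31.1 -170.3  163.8]
t 21.8 tcp [ 617.7 -266.6  148.4] rpy [-2.513  0.     0.102] F [-1.4  0.5  1.3] FB [-1.4  0.7  1.3] w 15.3 graspBOX [  31.1 -170.3  163.7]
-4 170 1.215 knob [ 28.3 160.3] piv [ 48.9 228.8]
-4 182 1.349 knob [ 40.8 168.7] piv [ 67.2 235.1]
-2 170 1.236 knob [ 29.9 161.8] piv [ 51.7 230. ]
-2 182 1.37 knob [ 42.6 169.9] piv [ 70.2 235.9]
0 170 1.256 knob [ 31.6 163.3] piv [ 54.5 231. ]
0 182 1.392 knob [ 44.5 171.2] piv [ 73.3 236.6]
2 170 1.277 knob [ 33.2 164.7] piv [ 57.3 232.1]
2 182 1.413 knob [ 46.3 172.3] piv [ 76.3 237.3]
4 170 1.298 knob [ 34.8 166.1] piv [ 60.1 233. ]
4 182 1.434 knob [ 48.1 173.5] piv [ 79.3 237.8]
```

View pics/c20.png

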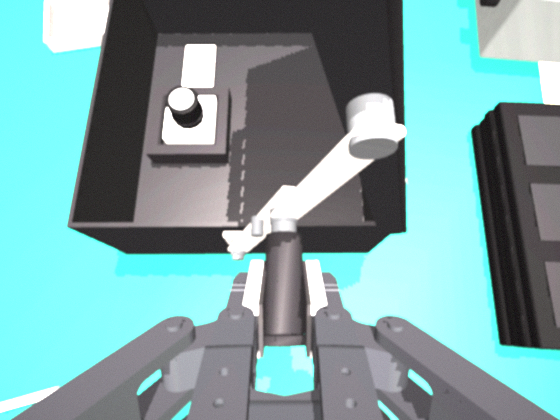

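Emit:
arm_command(rot=[[0,0,0],[0,0,0],[0,0,0],[0,0,0],[0,0,0]], slide=[[1.5,0.2,0.9],[1.5,0.2,0.9],[1.5,0.2,0.9],[1.5,0.2,0.9],[0,0,0]], gripper=[8,8,8,8,8])

```text
clock: 22.22
eef_pos: [620.9, -266.3, 150.1]
tool_rot: [-2.513, 0.008, 0.104]
force: [-1.8, 0.6, 0.6]
width: 15.0
```

```bash
python3 -c "
from h import *
s,g=st();print('r,al',np.hypot(g[0],g[2]-70),np.arctan2(g[0],g[2]-70))"
```

```text
t 22.22 tcp [ 620.9 -266.3  150.1] rpy [-2.513  0.008  0.104] F [-1.8  0.6  0.6] FB [-1.7  0.8  0.6] w 15.0 graspBOX [  34.4 -170.3  165.5]
r,al 101.48530227947286 0.3460261940426537
```

Emit:
arm_command(rot=[[0,-0.3,0],[0,0,0],[0,0,0],[0,0,0],[0,0,0]], slide=[[2,0.2,1.2],[2,0.2,1.2],[2,0.2,1.2],[0,0,0],[0,0,0]], gripper=[8,8,8,8,8])

```text
clock: 22.63
eef_pos: [626.0, -265.8, 153.3]
tool_rot: [-2.513, 0.006, 0.104]
force: [-2.6, -0.3, -0.6]
width: 15.6
```

```bash
python3 -c "
from h import *
s,g=st();print('r,al',np.hypot(g[0],g[2]-70),np.arctan2(g[0],g[2]-70))"
```

```text
t 22.63 tcp [ 626.  -265.8  153.3] rpy [-2.513  0.006  0.104] F [-2.6 -0.3 -0.6] FB [-2.7 -0.  -0.6] w 15.6 graspBOX [  39.5 -170.4  168.6]
r,al 106.26311482765438 0.3809373521695541
```

Emit:
arm_command(rot=[[0,0,0],[0,0,0],[0,0,0],[0,0,0]], slide=[[1.5,0.2,0.9],[1.5,0.2,0.9],[0,0,0],[0,0,0]], gripper=[8,8,8,8])

```text
clock: 22.97
eef_pos: [628.7, -265.6, 154.9]
tool_rot: [-2.513, 0.008, 0.104]
force: [-2.5, 0.0, -1.7]
width: 15.4
```

```bash
python3 -c "
from h import *
s,g=st();print('r,al',np.hypot(g[0],g[2]-70),np.arctan2(g[0],g[2]-70))"
```

```text
t 22.97 tcp [ 628.7 -265.6  154.9] rpy [-2.513  0.008  0.104] F [-2.5  0.  -1.7] FB [-2.5  0.3 -1.7] w 15.4 graspBOX [  42.3 -170.4  170.2]
r,al 108.76671051857727 0.3990926017354599
```

Emit:
arm_command(rot=[[0,0,0],[0,0,0],[0,0,0],[0,0,0]], slide=[[1.2,0.1,0.8],[1.2,0.1,0.8],[0,0,0],[0,0,0]], gripper=[8,8,8,8])

```text
clock: 23.3
eef_pos: [630.9, -265.3, 156.1]
tool_rot: [-2.512, 0.009, 0.104]
force: [-4.2, -0.9, -1.0]
width: 15.1
```

```bash
python3 -c "
from h import *
s,g=st();print('r,al',np.hypot(g[0],g[2]-70),np.arctan2(g[0],g[2]-70))"
```

```text
t 23.3 tcp [ 630.9 -265.3  156.1] rpy [-2.512  0.009  0.104] F [-4.2 -0.9 -1. ] FB [-4.3 -0.4 -1. ] w 15.1 graspBOX [  44.5 -170.4  171.5]
r,al 110.7759404852174 0.41315831201004866
```

Emit:
arm_command(rot=[[0,0,0],[0,0,0]], slide=[[1.2,0.1,0.8],[0,0,0]], gripper=[8,8])

```text
clock: 23.47
eef_pos: [631.5, -265.2, 156.4]
tool_rot: [-2.512, 0.01, 0.104]
force: [-3.7, -0.2, -3.3]
width: 15.2
```

```bash
python3 -c "
from h import *
s,g=st();print('r,al',np.hypot(g[0],g[2]-70),np.arctan2(g[0],g[2]-70))"
```

```text
t 23.47 tcp [ 631.5 -265.2  156.4] rpy [-2.512  0.01   0.104] F [-3.7 -0.2 -3.3] FB [-3.7  0.1 -3.3] w 15.2 graspBOX [  45.2 -170.3  171.8]
r,al 111.35622702165567 0.41782194337517037
```

Emit:
arm_command(rot=[[0,0,0],[0,0,0],[0,0,0]], slide=[[-1.8,-0.2,1],[-1.8,-0.2,0.8],[0,0,0]], gripper=[8,8,8])

```text
clock: 23.72
eef_pos: [629.2, -265.6, 156.9]
tool_rot: [-2.514, 0.008, 0.103]
force: [-1.2, 0.9, -6.6]
width: 15.2
```

```bash
python3 -c "
from h import *
s,g=st();print('r,al',np.hypot(g[0],g[2]-70),np.arctan2(g[0],g[2]-70))"
```

```text
t 23.72 tcp [ 629.2 -265.6  156.9] rpy [-2.514  0.008  0.103] F [-1.2  0.9 -6.6] FB [-1.1  1.  -6.6] w 15.2 graspBOX [  42.8 -170.4  172.3]
r,al 110.9076870618089 0.3964284575595391
```

Emit:
arm_command(rot=[[0,0,0],[0,0,0],[0,0,0]], slide=[[-2.5,-0.3,0.7],[-2.5,-0.3,0.7],[0,0,0]], gripper=[8,8,8])

```text
clock: 23.97
eef_pos: [625.8, -266.1, 156.5]
tool_rot: [-2.516, 0.005, 0.101]
force: [1.3, 0.4, -8.7]
width: 15.1
```

```bash
python3 -c "
from h import *
s,g=st();print('r,al',np.hypot(g[0],g[2]-70),np.arctan2(g[0],g[2]-70))"
```

```text
t 23.97 tcp [ 625.8 -266.1  156.5] rpy [-2.516  0.005  0.101] F [ 1.3  0.4 -8.7] FB [ 1.3  0.3 -8.7] w 15.1 graspBOX [  39.3 -170.5  171.9]
r,al 109.22398982329811 0.3676877165617398
```

```bash
python3 - <<'E'
from h import *
p,d,c=shot('wrist','w19'); st()
a=cv2.resize(np.clip(p[60:360,130:480].astype(float)*1.8,0,255).astype(np.uint8),None,fx=2,fy=2,interpolation=cv2.INTER_CUBIC); cv2.imwrite('pics/c21.png',a[:,:,::-1])
E
```

```text
t 24.02 tcp [ 625.9 -266.   156.5] rpy [-2.516  0.005  0.101] F [ 0.9  0.4 -8. ] FB [ 0.9  0.4 -8. ] w 15.4 graspBOX [  39.4 -170.5  171.9]
```

View pics/c21.png

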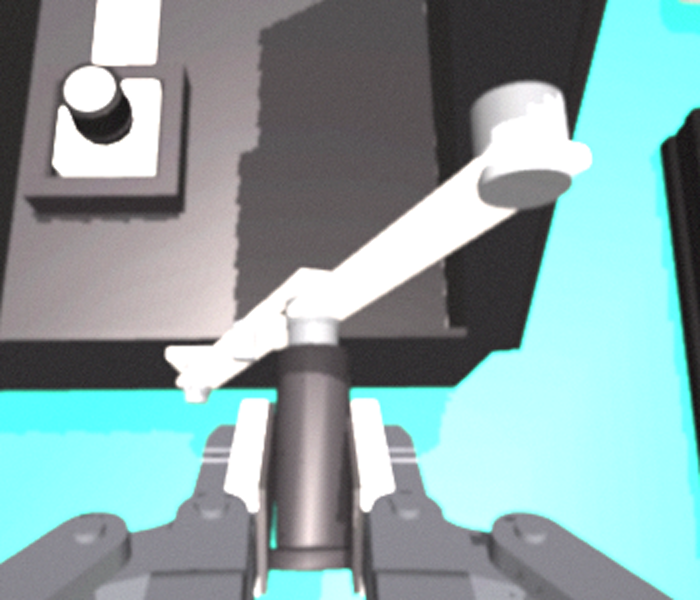

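```bash
cat >> h.py <<'E'
def lid(k):
    # lid angle, fold from knob (x,z) box
    H=np.array([105,95.]); k=np.array(k,float); D=k-H; dd=np.hypot(*D)
    a=np.arctan2(D[1],-D[0]); cosg=(145.124**2+dd**2-71.5**2)/(2*145.124*dd)
    if abs(cosg)>1: return None
    psi=a+np.arccos(cosg)
    P=H+145.124*np.array([-np.cos(psi),np.sin(psi)]); w=(P-k)/71.5
    al=np.arctan2(k[0],k[1]-70); r=np.hypot(k[0],k[1]-70); be=np.arctan2(w[0],w[1])-al
    u=np.array([np.sin(al),np.cos(al)]); pin=np.array([0,70])+78.5*u; tail=k-26*w
    return dict(th=round(psi+.04136,3),r=round(r,1),al=round(al,3),fold=round(be,3),pivot=P.round(1),pd=round(float(np.hypot(*(pin-tail))),1))
E
python3 - <<'E'
from h import *
for k in [(31.1,163.7),(45.2,171.8),(42.8,172.3),(39.3,171.9),(39.3,171.2),(39.3,173),(35,173.5),(31,174)]: print(k,lid(k))
c=load('w19')[2]
for th in (1.3,1.33,1.36,1.38): 
  P=np.array([105-145.12*np.cos(th-.04136),-136,95+145.12*np.sin(th-.04136)]); print(th,proj(MB.T@P+BO,c))
E
```

```text
(31.1, 163.7) {'th': np.float64(1.259), 'r': np.float64(98.7), 'al': np.float64(0.32), 'fold': np.float64(0.017), 'pivot': array([ 54.8, 231.2]), 'pd': 5.8}
(45.2, 171.8) {'th': np.float64(1.402), 'r': np.float64(111.4), 'al': np.float64(0.418), 'fold': np.float64(0.008), 'pivot': array([ 74.7, 236.9]), 'pd': 6.9}
(42.8, 172.3) {'th': np.float64(1.395), 'r': np.float64(110.9), 'al': np.float64(0.396), 'fold': np.float64(0.052), 'pivot': array([ 73.8, 236.7]), 'pd': 6.6}
(39.3, 171.9) {'th': np.float64(1.375), 'r': np.float64(109.2), 'al': np.float64(0.368), 'fold': np.float64(0.089), 'pivot': array([ 70.9, 236.1]), 'pd': 5.3}
(39.3, 171.2) {'th': np.float64(1.368), 'r': np.float64(108.6), 'al': np.float64(0.37), 'fold': np.float64(0.072), 'pivot': array([ 69.9, 235.8]), 'pd': 4.5}
(39.3, 173) {'th': np.float64(1.385), 'r': np.float64(110.2), 'al': np.float64(0.365), 'fold': np.float64(0.116), 'pivot': array([ 72.3, 236.4]), 'pd': 6.6}
(35, 173.5) {'th': np.float64(1.369), 'r': np.float64(109.3), 'al': np.float64(0.326), 'fold': np.float64(0.186), 'pivot': array([ 70. , 235.8]), 'pd': 7.1}
(31, 174) {'th': np.float64(1.353), 'r': np.float64(108.5), 'al': np.float64(0.29), 'fold': np.float64(0.251), 'pivot': array([ 67.8, 235.3]), 'pd': 8.1}
1.3 [[361.467774   153.83010524]]
1.33 [[378.41582249 151.50625719]]
1.36 [[395.81696207 149.34581285]]
1.38 [[407.63606124 148.00448099]]
```

```bash
python3 - <<'E'
from h import *
for n in ('w18','w19'):
  p,d,c=load(n)
  a=cv2.resize(np.clip(p[90:210,330:430].astype(float)*1.3,0,255).astype(np.uint8),None,fx=4,fy=4,interpolation=cv2.INTER_CUBIC); globals().setdefault('L',[]).append(a)
  for th in (1.24,1.257,1.34,1.36,1.38):
    for y in (-142,):
      P=np.array([105-145.12*np.cos(th-.04136),y,95+145.12*np.sin(th-.04136)]); print(n,th,proj(MB.T@P+BO,c).round(1))
cv2.imwrite('pics/c22.png',np.hstack(L)[:,:,::-1])
E
```

```text
w18 1.24 [[368.8 166.9]]
w18 1.257 [[379.1 165.3]]
w18 1.34 [[432.2 158.4]]
w18 1.36 [[445.6 156.9]]
w18 1.38 [[459.2 155.5]]
w19 1.24 [[330.1 179.3]]
w19 1.257 [[339.2 178. ]]
w19 1.34 [[386.3 172. ]]
w19 1.36 [[398.2 170.7]]
w19 1.38 [[410.3 169.5]]
```

View pics/c22.png

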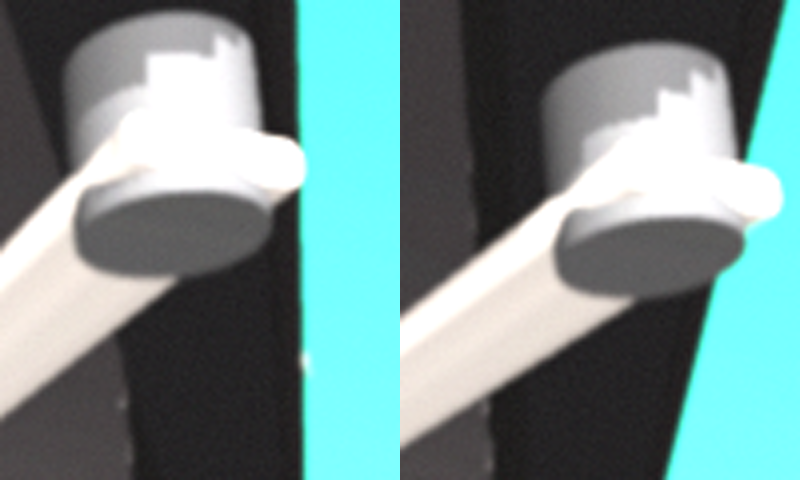

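```bash
python3 - <<'E'
from h import *
from scipy.optimize import least_squares
def f(n,uv):
  c=load(n)[2]
  def g(q):
    th,y=q; P=np.array([105-145.12*np.cos(th-.04136),y,95+145.12*np.sin(th-.04136)]); return (proj(MB.T@P+BO,c)[0]-uv)
  return least_squares(g,[1.3,-136]).x
print(f('w18',(373,148)),f('w19',(392,154)))
E
```

```text
[   1.24965808 -137.10440901] [   1.35271711 -137.18430987]
```

The tail is not past the pin yet: the lid reads about 1.36 from the image and r has dropped. I go back up to the stop and pull again with more lift.

Emit:
arm_command(rot=[[0,0,0],[0,0,0]], slide=[[0.9,0.1,1.5],[0.9,0.1,1.5]], gripper=[8,8])

```text
clock: 24.18
eef_pos: [627.5, -266.0, 158.0]
tool_rot: [-2.516, 0.006, 0.1]
force: [1.9, 1.0, -11.9]
width: 15.3
```

```bash
python3 -c "
from h import *
s,g=st();print(lid(g[[0,2]]))"
```

```text
t 24.18 tcp [ 627.5 -266.   158. ] rpy [-2.516  0.006  0.1  ] F [  1.9   1.  -11.9] FB [  2.    0.8 -11.9] w 15.3 graspBOX [  41.  -170.6  173.4]
{'th': np.float64(1.397), 'r': np.float64(111.2), 'al': np.float64(0.377), 'fold': np.float64(0.104), 'pivot': array([ 74.1, 236.8]), 'pd': 7.4}
```

```bash
python3 - <<'E'
from h import *
p,d,c=shot('wrist','w20'); s,g=st()
a=cv2.resize(np.clip(p[90:290,190:440].astype(float)*1.2,0,255).astype(np.uint8),None,fx=3,fy=3,interpolation=cv2.INTER_CUBIC); cv2.imwrite('pics/c23.png',a[:,:,::-1])
E
```

```text
t 24.23 tcp [ 627.8 -265.9  158.1] rpy [-2.517  0.006  0.101] F [  2.   -0.1 -11.7] FB [  2.   -0.3 -11.7] w 15.1 graspBOX [  41.3 -170.6  173.5]
```

View pics/c23.png

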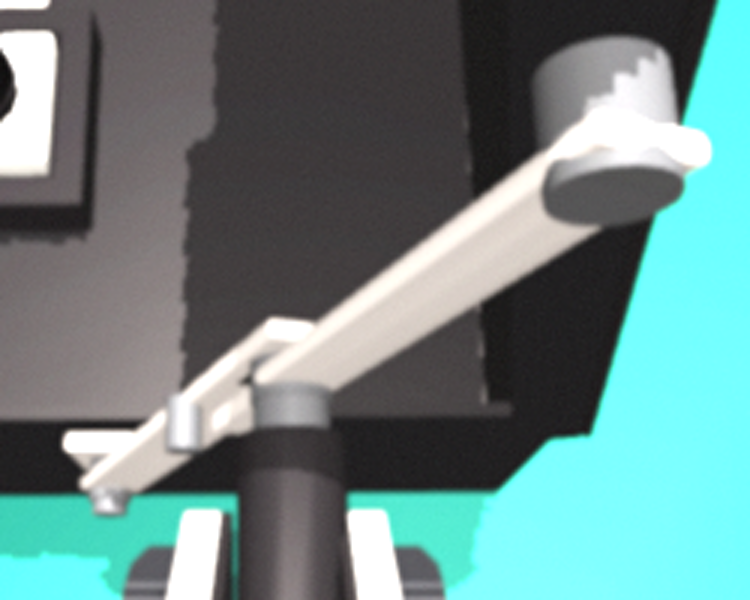

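```bash
python3 - <<'E'
from h import *
from scipy.optimize import least_squares
c=load('w20')[2]
def solve(uv,y,c):  # ray with plane box y
  uv=np.array(uv,float); r=np.array([(uv[0]-c['cx'])/c['fx'],-(uv[1]-c['cy'])/c['fy'],-1]); r=R.from_euler('xyz',c['attitude']).as_matrix()@r
  o=MB@(c['xyz']-BO); r=MB@r; return o+r*(y-o[1])/r[1]
f=lambda x,y:(190+x/3-.33,90+y/3-.33)
print('lidpiv',solve(f(613,195),-137.1,c))
print('pin tip',[solve(f(185,440),y,c).round(1) for y in (-135,-138,-141)])
print('tail end',[solve(f(220,420),y,c).round(1) for y in (-131,-134,-137)])
print('knee top of knob',[solve(f(292,432),y,c).round(1) for y in (-146,-143)])
print('foot',[solve(f(108,500),y,c).round(1) for y in (-132,-136)])
P=solve(f(613,195),-137.1,c); print('th',np.arctan2(P[2]-95,105-P[0])+.04136,np.hypot(P[2]-95,105-P[0]))
E
```

```text
lidpiv [  70.34771533 -137.1         235.93859469]
pin tip [array([  23.8, -135. ,  137.1]), array([  25.1, -138. ,  149.6]), array([  26.4, -141. ,  162.2])]
tail end [array([  29.8, -131. ,  135.4]), array([  30.6, -134. ,  147. ]), array([  31.4, -137. ,  158.7])]
knee top of knob [array([  42.5, -146. ,  187.2]), array([  42.5, -143. ,  175. ])]
foot [array([  -2.1, -132. ,   62.3]), array([   1.7, -136. ,   84.4])]
th 1.3710704081513065 145.1360337933854
```

Emit:
arm_command(rot=[[0,0,0],[0,0,0],[0,0,0]], slide=[[1.5,0.2,0],[1.5,0.2,0],[0,0,0]], gripper=[8,8,8])

```text
clock: 24.48
eef_pos: [629.5, -265.6, 157.6]
tool_rot: [-2.516, 0.01, 0.102]
force: [-0.1, -0.3, -8.0]
width: 15.1
```

```bash
cat >> h.py <<'E'
def solve(uv,y,c):
  uv=np.array(uv,float); r=np.array([(uv[0]-c['cx'])/c['fx'],-(uv[1]-c['cy'])/c['fy'],-1]); r=R.from_euler('xyz',c['attitude']).as_matrix()@r
  o=MB@(c['xyz']-BO); r=MB@r; return o+r*(y-o[1])/r[1]
E
python3 - <<'E'
from h import *
p,d,c=shot('wrist','w21'); s,g=st();print(lid(g[[0,2]]))
a=cv2.resize(np.clip(p[90:290,190:440].astype(float)*1.2,0,255).astype(np.uint8),None,fx=3,fy=3,interpolation=cv2.INTER_CUBIC); cv2.imwrite('pics/c24.png',a[:,:,::-1])
E
```

```text
t 24.53 tcp [ 629.5 -265.6  157.6] rpy [-2.516  0.01   0.102] F [-0.8  0.7 -9.3] FB [-0.8  0.8 -9.3] w 15.5 graspBOX [  43.  -170.5  173. ]
{'th': np.float64(1.404), 'r': np.float64(111.6), 'al': np.float64(0.396), 'fold': np.float64(0.067), 'pivot': array([ 75., 237.]), 'pd': 7.4}
```

View pics/c24.png

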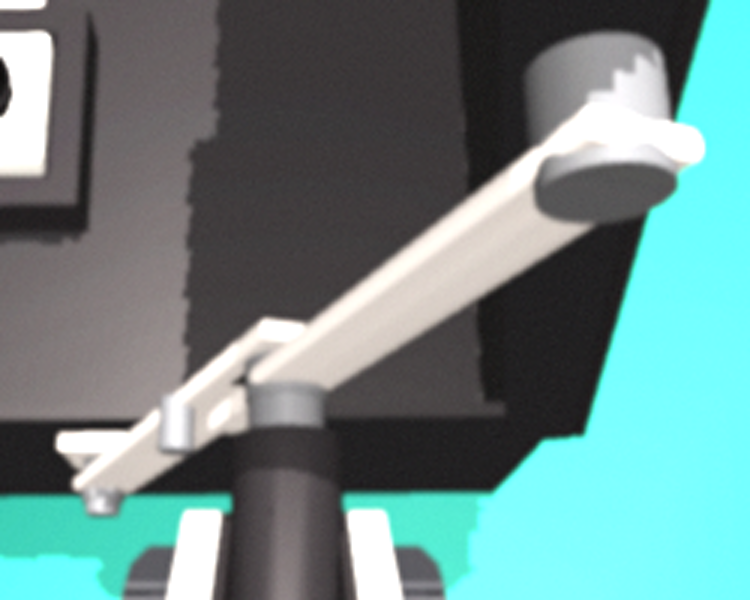

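```bash
python3 - <<'E'
from h import *
from scipy.optimize import brentq
def ana(n,cap,f,knx=None):
  c=load(n)[2]; P=solve(f(*cap),-137.1,c); th=np.arctan2(P[2]-95,105-P[0])+.04136
  r={'th':round(th,3),'piv':P.round(1),'rad':round(np.hypot(P[2]-95,105-P[0]),1)}
  if knx: # knob axis image pt near inner end (y -145): column -> given z unknown; intersect y plane
    r['kn']=[solve(f(*knx),y,c).round(1) for y in (-144,-146)]
  print(n,r)
f3=lambda x,y:(190+x/3-.33,90+y/3-.33)
ana('w21',(606,193),f3,(288,428)); ana('w20',(613,195),f3,(292,430))
# reference locked w18 : draw
p,d,c=load('w18'); a=cv2.resize(np.clip(p[90:290,190:440].astype(float)*1.2,0,255).astype(np.uint8),None,fx=3,fy=3,interpolation=cv2.INTER_CUBIC); cv2.imwrite('pics/c25.png',a[:,:,::-1])
E
```

```text
w21 {'th': np.float64(1.381), 'piv': array([  71.8, -137.1,  236. ]), 'rad': np.float64(144.9), 'kn': [array([  44. , -144. ,  181.3]), array([  44.1, -146. ,  189.3])]}
w20 {'th': np.float64(1.371), 'piv': array([  70.3, -137.1,  235.9]), 'rad': np.float64(145.1), 'kn': [array([  42.5, -144. ,  180.2]), array([  42.5, -146. ,  188.2])]}
```

View pics/c25.png

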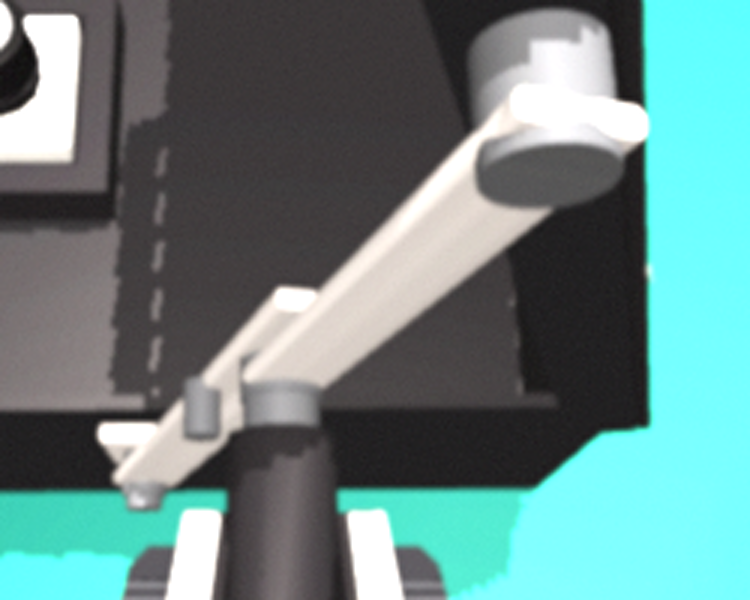

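Emit:
arm_command(rot=[[0,0,0],[0,0,0]], slide=[[0.5,0,1.2],[0.5,0,1.2]], gripper=[8,8])

```text
clock: 24.7
eef_pos: [628.9, -265.8, 158.2]
tool_rot: [-2.516, 0.014, 0.102]
force: [-1.5, 1.4, -15.2]
width: 15.2
```

Emit:
arm_command(rot=[[0,0,0],[0,0,0],[0,0,0]], slide=[[-2.5,-0.3,2.2],[-2.5,-0.3,2.2],[-2.5,-0.3,2]], gripper=[8,8,8])

```text
clock: 24.95
eef_pos: [620.4, -266.4, 162.6]
tool_rot: [-2.515, 0.017, 0.102]
force: [-2.1, 2.0, -15.6]
width: 14.3
```

```bash
python3 - <<'E'
from h import *
p,d,c=shot('wrist','w22'); s,g=st();print(lid(g[[0,2]]))
a=cv2.resize(np.clip(p[90:290,190:440].astype(float)*1.2,0,255).astype(np.uint8),None,fx=3,fy=3,interpolation=cv2.INTER_CUBIC); cv2.imwrite('pics/c26.png',a[:,:,::-1])
E
```

```text
t 25.0 tcp [ 619.7 -266.4  162.8] rpy [-2.515  0.017  0.102] F [ -2.6   3.  -16.1] FB [ -2.3   3.3 -16.1] w 14.3 graspBOX [  33.4 -170.3  178.2]
{'th': np.float64(1.399), 'r': np.float64(113.2), 'al': np.float64(0.3), 'fold': np.float64(0.309), 'pivot': array([ 74.3, 236.8]), 'pd': 12.7}
```

View pics/c26.png

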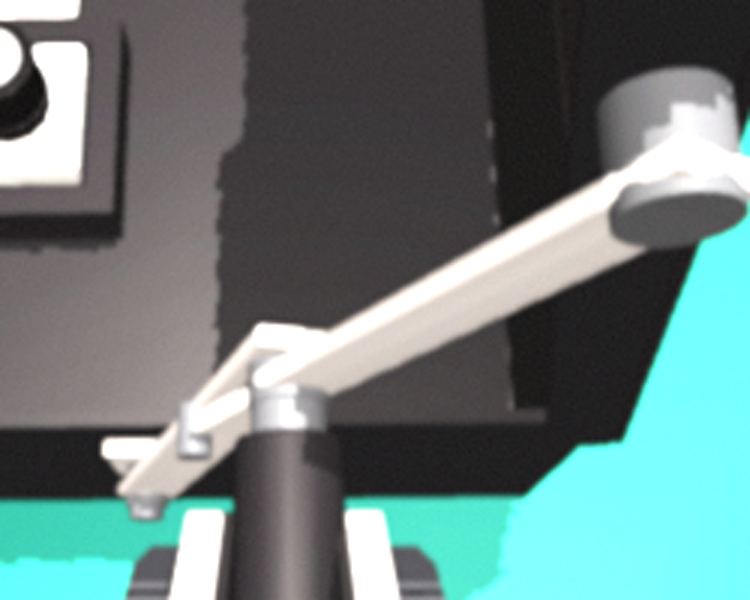

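Unlocked: the tail has passed the pin and the knee is visibly folding. I now compute the closing arc.

```bash
python3 - <<'E'
from h import *
al=[.297,.2,.1,0,-.2,-.4,-.6,-.8,-1.0,-1.2,-1.4,-1.6,-1.7,-1.75,-1.8,-1.85,-1.9]
for r_ in (104,101):
  for a in al:
    r=110.3-(110.3-r_)*np.clip((.297-a)/.3,0,1); k=np.array([r*np.sin(a),70+r*np.cos(a)]); L=lid(k)
    print(a,r.round(1),k.round(1),L and (L['th'],L['fold']))
from scipy.optimize import fsolve
for r in (98.5,101,104,107,110.5):
  # shut: circle 71.5 about (-40,89)
  s=fsolve(lambda t:np.hypot(-40+71.5*np.cos(t),19+71.5*np.sin(t))-r,-2.4); print(r,(-40+71.5*np.cos(s)).round(1),(89+71.5*np.sin(s)).round(1))
E
```

```text
0.297 110.3 [ 32.3 175.5] (np.float64(1.372), np.float64(0.266))
0.2 108.3 [ 21.5 176.1] (np.float64(1.322), np.float64(0.426))
0.1 106.2 [ 10.6 175.6] (np.float64(1.263), np.float64(0.577))
0 104.1 [  0.  174.1] (np.float64(1.201), np.float64(0.716))
-0.2 104.0 [-20.7 171.9] (np.float64(1.084), np.float64(1.026))
-0.4 104.0 [-40.5 165.8] (np.float64(0.952), np.float64(1.311))
-0.6 104.0 [-58.7 155.8] (np.float64(0.809), np.float64(1.578))
-0.8 104.0 [-74.6 142.5] (np.float64(0.66), np.float64(1.832))
-1.0 104.0 [-87.5 126.2] (np.float64(0.508), np.float64(2.075))
-1.2 104.0 [-96.9 107.7] (np.float64(0.355), np.float64(2.305))
-1.4 104.0 [-102.5   87.7] (np.float64(0.207), np.float64(2.519))
-1.6 104.0 [-104.   67.] (np.float64(0.069), np.float64(2.705))
-1.7 104.0 [-103.1   56.6] (np.float64(0.009), np.float64(2.781))
-1.75 104.0 [-102.3   51.5] (np.float64(-0.019), np.float64(2.813))
-1.8 104.0 [-101.3   46.4] (np.float64(-0.045), np.float64(2.841))
-1.85 104.0 [-100.    41.3] (np.float64(-0.069), np.float64(2.865))
-1.9 104.0 [-98.4  36.4] (np.float64(-0.09), np.float64(2.884))
0.
[... 483 characters left out ...]
, np.float64(1.787))
-1.0 101.0 [-85.  124.6] (np.float64(0.519), np.float64(2.025))
-1.2 101.0 [-94.1 106.6] (np.float64(0.373), np.float64(2.248))
-1.4 101.0 [-99.5  87.2] (np.float64(0.233), np.float64(2.451))
-1.6 101.0 [-101.    67.1] (np.float64(0.104), np.float64(2.625))
-1.7 101.0 [-100.2   57. ] (np.float64(0.047), np.float64(2.697))
-1.75 101.0 [-99.4  52. ] (np.float64(0.02), np.float64(2.728))
-1.8 101.0 [-98.4  47.1] (np.float64(-0.005), np.float64(2.756))
-1.85 101.0 [-97.1  42.2] (np.float64(-0.028), np.float64(2.78))
-1.9 101.0 [-95.6  37.3] (np.float64(-0.05), np.float64(2.801))
98.5 [-94.7] [43.]
101 [-98.6] [48.]
104 [-102.9] [55.]
107 [-106.8] [63.5]
110.5 [-110.3] [76.1]
```

Emit:
arm_command(rot=[[0,-0.4,0],[0,0,0],[0,0,0],[0,0,0]], slide=[[-4,-0.4,0],[-4,-0.4,0],[-4,-0.4,0],[0,0,0]], gripper=[8,8,8,8])

```text
clock: 25.33
eef_pos: [608.4, -267.7, 166.8]
tool_rot: [-2.517, 0.003, 0.103]
force: [-2.5, 3.0, -13.9]
width: 14.3
```

```bash
python3 - <<'E'
from h import *
p,d,c=shot('wrist','w23'); s,g=st();print(lid(g[[0,2]]))
a=np.clip(p.astype(float)*1.2,0,255).astype(np.uint8); cv2.imwrite('pics/c27.png',a[:,:,::-1])
E
```

```text
t 25.38 tcp [ 608.6 -267.6  166.6] rpy [-2.517  0.003  0.103] F [-2.8  2.2 -9.7] FB [-2.6  2.5 -9.7] w 14.2 graspBOX [  22.  -170.2  182. ]
{'th': np.float64(1.363), 'r': np.float64(114.1), 'al': np.float64(0.194), 'fold': np.float64(0.528), 'pivot': array([ 69.2, 235.6]), 'pd': 18.6}
```

View pics/c27.png

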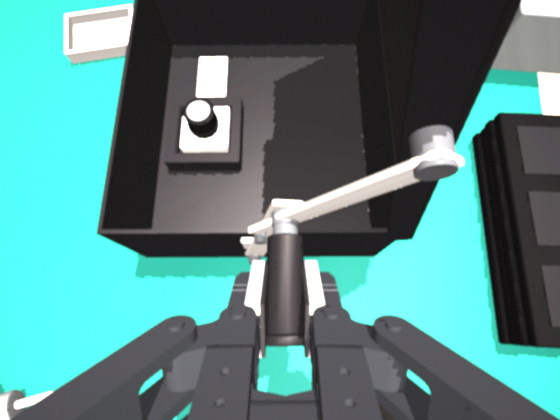

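Emit:
arm_command(rot=[[0,0,0],[0,0,0]], slide=[[-1,-0.1,-4],[0,0,0]], gripper=[8,8])

```text
clock: 25.55
eef_pos: [608.9, -267.6, 165.7]
tool_rot: [-2.516, -0.002, 0.103]
force: [-0.5, 1.7, -4.4]
width: 14.2
```

```bash
python3 - <<'E'
from h import *
s,g=st();print(lid(g[[0,2]]))
c=load('w23')[2]
P=solve((437,166),-137.1,c); print('w23 th',np.arctan2(P[2]-95,105-P[0])+.04136,np.hypot(P[2]-95,105-P[0]),[solve((285.5,236),y,c) for y in (-144,-146)])
E
```

```text
t 25.55 tcp [ 608.9 -267.6  165.7] rpy [-2.516e+00 -2.000e-03  1.030e-01] F [-0.5  1.7 -4.4] FB [-0.3  1.7 -4.4] w 14.2 graspBOX [  22.3 -170.2  181.1]
{'th': np.float64(1.359), 'r': np.float64(113.3), 'al': np.float64(0.198), 'fold': np.float64(0.509), 'pivot': array([ 68.7, 235.5]), 'pd': 17.5}
w23 th 1.3363635938301477 149.30739704886543 [array([  22.57327416, -144.        ,  185.21349147]), array([  22.5657623 , -146.        ,  193.61531953])]
```

Emit:
arm_command(rot=[[0,0,0],[0,0,0],[0,0,0],[0,0,0]], slide=[[-3,-0.3,-2],[-3.5,-0.4,-1.5],[-3.5,-0.4,-1],[0,0,0]], gripper=[8,8,8,8])

```text
clock: 25.88
eef_pos: [601.1, -268.4, 163.9]
tool_rot: [-2.517, -0.01, 0.103]
force: [-0.7, 1.2, -5.0]
width: 14.1
```

```bash
python3 - <<'E'
from h import *
p,d,c=shot('wrist','w24'); s,g=st();print(lid(g[[0,2]]))
a=np.clip(p.astype(float)*1.2,0,255).astype(np.uint8); cv2.imwrite('pics/c28.png',a[:,:,::-1])
E
```

```text
t 25.93 tcp [ 601.4 -268.4  163.9] rpy [-2.518 -0.01   0.103] F [-0.4  1.6 -4.6] FB [-0.2  1.7 -4.6] w 14.1 graspBOX [  14.5 -170.3  179.4]
{'th': np.float64(1.307), 'r': np.float64(110.3), 'al': np.float64(0.132), 'fold': np.float64(0.581), 'pivot': array([ 61.4, 233.4]), 'pd': 17.5}
```

View pics/c28.png

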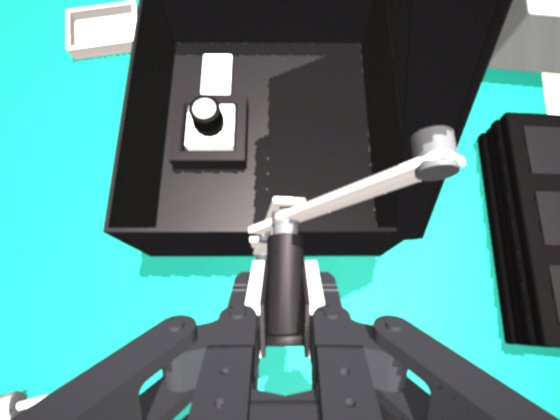

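Emit:
arm_command(rot=[[0,0.4,0],[0,0,0],[0,0,0],[0,0,0],[0,0,0]], slide=[[-5,-0.5,-2],[-5,-0.5,-1.2],[-5,-0.5,-1.2],[-5,-0.5,-1.2],[-5,-0.5,-1.2]], gripper=[8,8,8,8,8])

```text
clock: 26.35
eef_pos: [576.2, -270.9, 156.0]
tool_rot: [-2.518, -0.005, 0.102]
force: [3.3, 0.5, 0.8]
width: 14.3
```

```bash
python3 - <<'E'
from h import *
s,g=st();print(lid(g[[0,2]]),lid(g[[0,2]]-[.4,3]))
E
```

```text
t 26.35 tcp [ 576.2 -270.9  156. ] rpy [-2.518 -0.005  0.102] F [3.3 0.5 0.8] FB [3.4 0.2 0.8] w 14.3 graspBOX [ -10.7 -170.   171.4]
{'th': np.float64(1.133), 'r': np.float64(102.0), 'al': np.float64(-0.105), 'fold': np.float64(0.855), 'pivot': array([ 38. , 223.8]), 'pd': 20.7} {'th': np.float64(1.114), 'r': np.float64(99.1), 'al': np.float64(-0.112), 'fold': np.float64(0.826), 'pivot': array([ 35.7, 222.5]), 'pd': 19.3}
```

Emit:
arm_command(rot=[[0,0.3,0],[0,0,0],[0,0,0],[0,0,0]], slide=[[-5,-0.5,1],[-5,-0.5,0.8],[-5,-0.5,-0.3],[-5,-0.5,-0.8]], gripper=[8,8,8,8])

```text
clock: 26.68
eef_pos: [553.3, -273.5, 155.8]
tool_rot: [-2.518, 0.002, 0.102]
force: [2.2, 1.3, -8.4]
width: 13.9
```

```bash
python3 - <<'E'
from h import *
p,d,c=shot('wrist','w25'); s,g=st();print(lid(g[[0,2]]),lid(g[[0,2]]-[.4,3]))
a=np.clip(p.astype(float)*1.2,0,255).astype(np.uint8); cv2.imwrite('pics/c29.png',a[:,:,::-1])
E
```

```text
t 26.73 tcp [ 551.9 -273.6  155.5] rpy [-2.517  0.004  0.101] F [  1.2   2.5 -10.2] FB [  1.5   2.3 -10.2] w 14.2 graspBOX [ -35.1 -170.2  170.9]
{'th': np.float64(1.003), 'r': np.float64(106.8), 'al': np.float64(-0.334), 'fold': np.float64(1.258), 'pivot': array([ 22., 214.]), 'pd': 32.0} {'th': np.float64(0.988), 'r': np.float64(104.1), 'al': np.float64(-0.348), 'fold': np.float64(1.24), 'pivot': array([ 20.2, 212.8]), 'pd': 30.0}
```

View pics/c29.png

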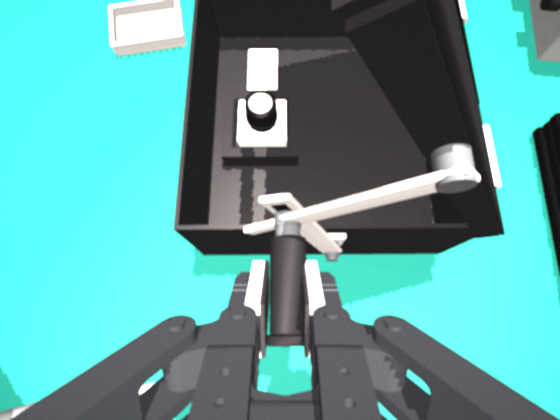

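Emit:
arm_command(rot=[[0,0,0],[0,0,0],[0,0,0],[0,0,0],[0,0,0]], slide=[[-4.5,-0.5,-2.2],[-4.5,-0.5,-2.4],[-4.4,-0.5,-2.6],[-4.2,-0.5,-2.9],[-4,-0.4,-3.2]], gripper=[8,8,8,8,8])

```text
clock: 27.15
eef_pos: [529.1, -276.0, 141.6]
tool_rot: [-2.518, 0.002, 0.102]
force: [2.5, 1.0, -6.4]
width: 14.1
```

```bash
python3 - <<'E'
from h import *
s,g=st();print(lid(g[[0,2]]),lid(g[[0,2]]-[.4,3]))
E
```

```text
t 27.15 tcp [ 529.1 -276.   141.6] rpy [-2.518e+00  2.000e-03  1.020e-01] F [ 2.5  1.  -6.4] FB [ 2.6  0.7 -6.4] w 14.1 graspBOX [ -57.9 -170.2  157. ]
{'th': np.float64(0.818), 'r': np.float64(104.5), 'al': np.float64(-0.588), 'fold': np.float64(1.569), 'pivot': array([  1.5, 196.7]), 'pd': 36.7} {'th': np.float64(0.804), 'r': np.float64(102.2), 'al': np.float64(-0.607), 'fold': np.float64(1.563), 'pivot': array([1.000e-01, 1.952e+02]), 'pd': 35.1}
```

Emit:
arm_command(rot=[[0,0,0],[0,0,0],[0,0,0],[0,0,0],[0,0,0]], slide=[[-4.2,-0.4,-2.8],[-4,-0.4,-3.1],[-3.8,-0.4,-3.4],[-3.5,-0.4,-3.6],[-3.3,-0.4,-3.8]], gripper=[8,8,8,8,8])

```text
clock: 27.57
eef_pos: [508.1, -278.3, 123.6]
tool_rot: [-2.517, 0.002, 0.102]
force: [1.6, 0.6, -5.9]
width: 13.8
```

```bash
python3 - <<'E'
from h import *
p,d,c=shot('wrist','w26');s,g=st();print(lid(g[[0,2]]),lid(g[[0,2]]-[.4,3]))
a=np.clip(p.astype(float)*1.2,0,255).astype(np.uint8); cv2.imwrite('pics/c30.png',a[:,:,::-1])
E
```

```text
t 27.62 tcp [ 507.  -278.4  122.7] rpy [-2.517  0.003  0.101] F [ 1.3  2.5 -9.4] FB [ 1.5  2.4 -9.4] w 13.8 graspBOX [ -80.2 -170.2  138.1]
{'th': np.float64(0.606), 'r': np.float64(105.2), 'al': np.float64(-0.867), 'fold': np.float64(1.933), 'pivot': array([-17.6, 172.7]), 'pd': 43.3} {'th': np.float64(0.592), 'r': np.float64(103.6), 'al': np.float64(-0.891), 'fold': np.float64(1.937), 'pivot': array([-18.7, 170.9]), 'pd': 42.1}
```

View pics/c30.png

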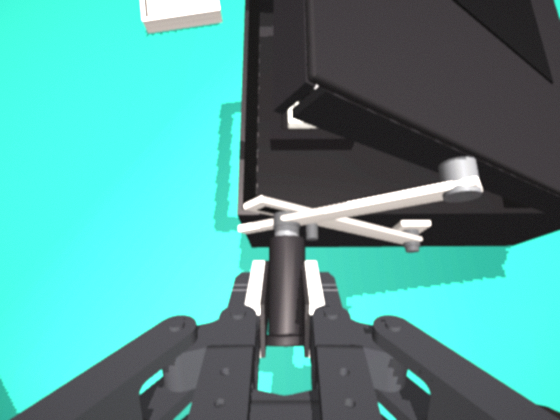

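Emit:
arm_command(rot=[[0,0,0],[0,0,0],[0,0,0],[0,0,0],[0,0,0]], slide=[[-2.8,-0.3,-4.4],[-2.8,-0.3,-4.5],[-2.5,-0.3,-4.5],[-2.2,-0.2,-4.6],[-2,-0.2,-4.6]], gripper=[8,8,8,8,8])

```text
clock: 28.03
eef_pos: [494.7, -279.7, 98.6]
tool_rot: [-2.518, 0.002, 0.102]
force: [1.2, 1.4, -4.9]
width: 14.1
```

```bash
python3 - <<'E'
from h import *
s,g=st();print(lid(g[[0,2]]),lid(g[[0,2]]-[.4,3]))
E
```

```text
t 28.03 tcp [ 494.7 -279.7   98.6] rpy [-2.518e+00  2.000e-03  1.020e-01] F [ 1.2  1.4 -4.9] FB [ 1.3  1.3 -4.9] w 14.1 graspBOX [ -92.5 -170.2  114. ]
{'th': np.float64(0.419), 'r': np.float64(102.5), 'al': np.float64(-1.127), 'fold': np.float64(2.194), 'pivot': array([-29.9, 148.5]), 'pd': 44.5} {'th': np.float64(0.403), 'r': np.float64(101.6), 'al': np.float64(-1.155), 'fold': np.float64(2.21), 'pivot': array([-30.8, 146.3]), 'pd': 43.9}
```

Emit:
arm_command(rot=[[0,0,0],[0,0,0],[0,0,0],[0,0,0],[0,0,0]], slide=[[-2,-0.2,-4.5],[-1.8,-0.2,-4.5],[-1.5,-0.2,-4.5],[-1.2,-0.1,-4.5],[-1,-0.1,-4.5]], gripper=[8,8,8,8,8])

```text
clock: 28.45
eef_pos: [485.8, -280.7, 73.5]
tool_rot: [-2.517, 0.002, 0.101]
force: [1.4, 0.5, -5.5]
width: 14.1
```

```bash
python3 - <<'E'
from h import *
p,d,c=shot('wrist','w27');s,g=st();print(lid(g[[0,2]]),lid(g[[0,2]]-[.4,3]))
a=np.clip(p.astype(float)*1.2,0,255).astype(np.uint8); cv2.imwrite('pics/c31.png',a[:,:,::-1])
E
```

```text
t 28.5 tcp [ 485.2 -280.8   72.5] rpy [-2.517  0.003  0.101] F [ 1.3  1.7 -8.8] FB [ 1.5  1.5 -8.8] w 13.9 graspBOX [-102.1 -170.3   87.9]
{'th': np.float64(0.212), 'r': np.float64(103.7), 'al': np.float64(-1.397), 'fold': np.float64(2.509), 'pivot': array([-38. , 119.6]), 'pd': 48.6} {'th': np.float64(0.192), 'r': np.float64(103.6), 'al': np.float64(-1.426), 'fold': np.float64(2.536), 'pivot': array([-38.5, 116.7]), 'pd': 48.8}
```

View pics/c31.png

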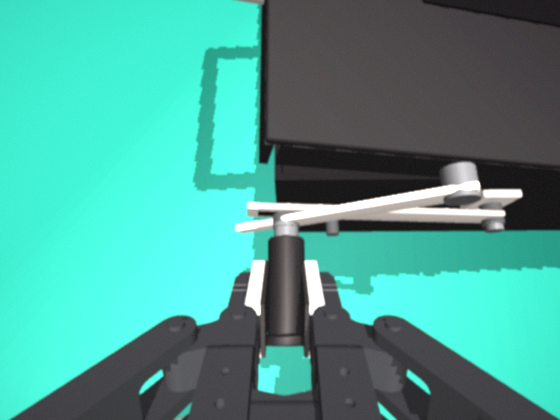

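Emit:
arm_command(rot=[[0,0,0],[0,0,0],[0,0,0],[0,0,0],[0,0,0]], slide=[[-0.2,0,-3.2],[0,0,-3.2],[0.1,0,-3.2],[0.2,0,-3],[0.3,0,-3]], gripper=[8,8,8,8,8])

```text
clock: 28.92
eef_pos: [484.6, -281.0, 55.6]
tool_rot: [-2.517, 0.005, 0.102]
force: [-0.0, 1.2, -5.9]
width: 13.9
```

```bash
python3 - <<'E'
from h import *
s,g=st();print(lid(g[[0,2]]),lid(g[[0,2]]-[.4,3]))
E
```

```text
t 28.92 tcp [ 484.6 -281.    55.6] rpy [-2.517  0.005  0.102] F [-0.   1.2 -5.9] FB [ 0.1  1.2 -5.9] w 13.9 graspBOX [-102.7 -170.4   71. ]
{'th': np.float64(0.11), 'r': np.float64(102.7), 'al': np.float64(-1.561), 'fold': np.float64(2.637), 'pivot': array([-39.8, 105. ]), 'pd': 48.6} {'th': np.float64(0.087), 'r': np.float64(103.1), 'al': np.float64(-1.59), 'fold': np.float64(2.672), 'pivot': array([-40. , 101.6]), 'pd': 49.2}
```

Emit:
arm_command(rot=[[0,-0.2,0],[0,0,0],[0,0,0],[0,0,0],[0,0,0]], slide=[[0.5,0,-2.5],[0.5,0,-2.5],[0.5,0,-2.3],[0.6,0.1,-2.2],[0.6,0.1,-2]], gripper=[8,8,8,8,8])

```text
clock: 29.33
eef_pos: [485.7, -280.8, 42.7]
tool_rot: [-2.515, 0.004, 0.103]
force: [-1.3, 0.9, -0.9]
width: 13.8
```

```bash
python3 - <<'E'
from h import *
p,d,c=shot('wrist','w28');s,g=st();print(lid(g[[0,2]]),lid(g[[0,2]]-[.4,3]))
a=np.clip(p.astype(float)*1.2,0,255).astype(np.uint8); cv2.imwrite('pics/c32.png',a[:,:,::-1])
E
```

```text
t 29.38 tcp [ 485.9 -280.8   42.6] rpy [-2.516  0.003  0.103] F [-2.   0.1 -2.4] FB [-2.   0.3 -2.4] w 13.7 graspBOX [-101.4 -170.4   58. ]
{'th': np.float64(0.04), 'r': np.float64(102.1), 'al': np.float64(-1.689), 'fold': np.float64(2.718), 'pivot': array([-40.1,  94.8]), 'pd': 48.5} {'th': np.float64(0.014), 'r': np.float64(102.9), 'al': np.float64(-1.717), 'fold': np.float64(2.759), 'pivot': array([-40.1,  91.1]), 'pd': 49.5}
```

View pics/c32.png

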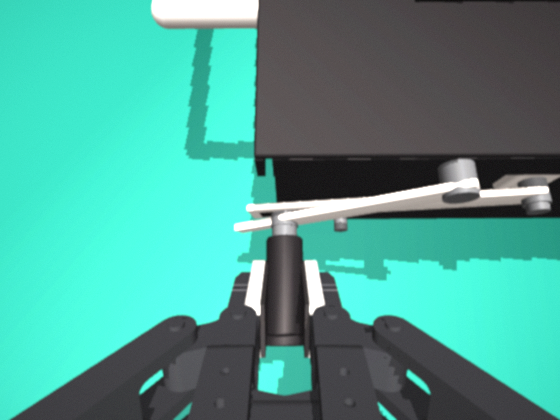

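Emit:
arm_command(rot=[[0,0,0],[0,0,0],[0,0,0]], slide=[[0.5,0,-1.5],[0.5,0,-1.5],[0,0,0]], gripper=[8,8,8])

```text
clock: 29.63
eef_pos: [487.0, -280.8, 41.3]
tool_rot: [-2.514, 0.002, 0.105]
force: [-3.9, 0.4, -0.8]
width: 13.9
```

```bash
python3 - <<'E'
from h import *
s,g=st();print(lid(g[[0,2]]),lid(g[[0,2]]-[.4,3]))
E
```

```text
t 29.63 tcp [ 487.  -280.8   41.3] rpy [-2.514e+00  2.000e-03  1.050e-01] F [-3.9  0.4 -0.8] FB [-3.9  0.8 -0.8] w 13.9 graspBOX [-100.3 -170.5   56.7]
{'th': np.float64(0.043), 'r': np.float64(101.2), 'al': np.float64(-1.702), 'fold': np.float64(2.703), 'pivot': array([-40.1,  95.3]), 'pd': 47.5} {'th': np.float64(0.018), 'r': np.float64(102.0), 'al': np.float64(-1.731), 'fold': np.float64(2.743), 'pivot': array([-40.1,  91.6]), 'pd': 48.6}
```

Emit:
arm_command(rot=[[0,0,0],[0,0,0],[0,0,0]], slide=[[1,0.1,-1.5],[1,0.1,-1.5],[0,0,0]], gripper=[8,8,8])

```text
clock: 29.88
eef_pos: [487.9, -280.6, 39.8]
tool_rot: [-2.512, 0.003, 0.106]
force: [-3.8, 0.3, 2.1]
width: 14.1
```

```bash
python3 - <<'E'
from h import *
s,g=st();print(lid(g[[0,2]]),lid(g[[0,2]]-[.4,3]))
E
```

```text
t 29.88 tcp [ 487.9 -280.6   39.8] rpy [-2.512  0.003  0.106] F [-3.8  0.3  2.1] FB [-3.7  0.7  2.1] w 14.1 graspBOX [ -99.3 -170.5   55.2]
{'th': np.float64(0.043), 'r': np.float64(100.4), 'al': np.float64(-1.719), 'fold': np.float64(2.695), 'pivot': array([-40.1,  95.2]), 'pd': 46.8} {'th': np.float64(0.018), 'r': np.float64(101.3), 'al': np.float64(-1.748), 'fold': np.float64(2.735), 'pivot': array([-40.1,  91.6]), 'pd': 47.8}
```

```bash
python3 - <<'E'
from h import *
p,d,c=shot('wrist','w29'); P=pts(d,c); st()
Q=(P-BO)@MB.T
m=(Q[:,:,2]>85)&(Q[:,:,2]<125)&(Q[:,:,1]>-120)&(Q[:,:,0]>-105)&(d>0)
q=Q[m]; A=np.c_[q[:,:2],np.ones(len(q))]; print(len(q),q.min(0),q.max(0),np.linalg.lstsq(A,q[:,2],rcond=None)[0])
z=load('w0'); P0=pts(z[1],z[2]);Q=(P0-BO)@MB.T; m=(Q[:,:,2]>85)&(Q[:,:,2]<125)&(Q[:,:,1]>-120)&(Q[:,:,0]>-105); q=Q[m]; A=np.c_[q[:,:2],np.ones(len(q))]; print(len(q),np.linalg.lstsq(A,q[:,2],rcond=None)[0])
p,d,c=shot('scene','s29')
a=cv2.resize(p[120:270,170:350],None,fx=4,fy=4,interpolation=cv2.INTER_CUBIC); a=np.clip(a.astype(float)*1.6,0,255).astype(np.uint8); cv2.imwrite('pics/c33.png',a[:,:,::-1])
E
```

```text
t 29.93 tcp [ 487.9 -280.6   39.9] rpy [-2.512  0.003  0.106] F [-3.6  0.   2.5] FB [-3.6  0.4  2.5] w 14.0 graspBOX [ -99.3 -170.5   55.2]
39626 [-104.99589242 -119.9991644    95.63996991] [  6.15627806 -60.65027865 100.03864493] [-4.74191283e-04 -1.27450385e-03  9.75484898e+01]
67470 [ 3.82607834e-03 -1.12577072e-03  9.83624425e+01]
```

View pics/c33.png

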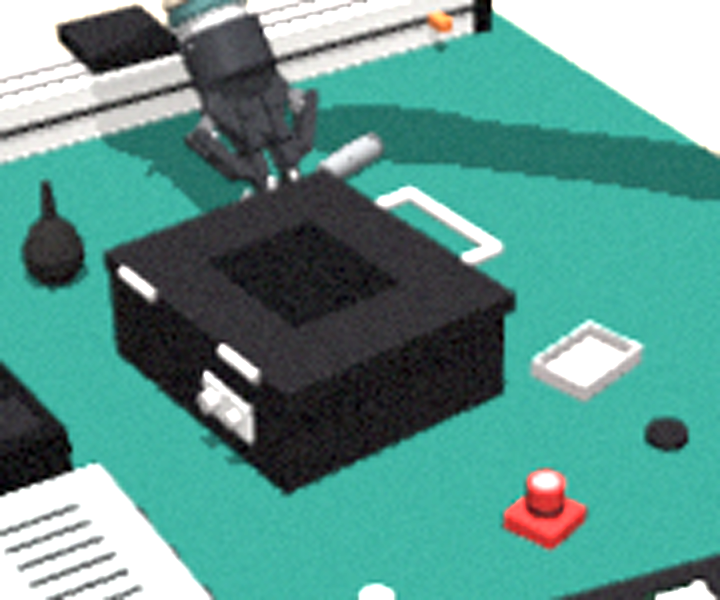

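The lid is flat (slope −0.0005 rad, top at z 97.5), so it is shut. I ease the knob on to its resting place before releasing.

Emit:
arm_command(rot=[[0,0,0],[0,0,0],[0,0,0],[0,0,0]], slide=[[1.2,0.1,-1.8],[1.2,0.1,-1.8],[1.2,0.1,-1.8],[0,0,0]], gripper=[8,8,8,8])

```text
clock: 30.32
eef_pos: [491.4, -280.8, 35.1]
tool_rot: [-2.512, 0.003, 0.104]
force: [-4.0, 0.2, 1.3]
width: 13.9
```

```bash
python3 - <<'E'
from h import *
s,g=st();print(lid(g[[0,2]]))
E
```

```text
t 30.32 tcp [ 491.4 -280.8   35.1] rpy [-2.512  0.003  0.104] F [-4.   0.2  1.3] FB [-4.   0.6  1.3] w 13.9 graspBOX [ -96.  -171.    50.4]
{'th': np.float64(0.042), 'r': np.float64(97.9), 'al': np.float64(-1.772), 'fold': np.float64(2.668), 'pivot': array([-40.1,  95.1]), 'pd': 44.2}
```

Emit:
arm_command(rot=[[0,0,0],[0,0,0],[0,0,0],[0,0,0]], slide=[[1.2,0.1,-1.8],[1.2,0.1,-1.8],[1.2,0.1,-1.8],[0,0,0]], gripper=[8,8,8,8])

```text
clock: 30.65
eef_pos: [493.6, -280.2, 31.2]
tool_rot: [-2.509, 0.005, 0.104]
force: [-4.6, 0.6, 4.0]
width: 14.0
```

```bash
python3 - <<'E'
from h import *
s,g=st();print(lid(g[[0,2]]))
E
```

```text
t 30.65 tcp [ 493.6 -280.2   31.2] rpy [-2.509  0.005  0.104] F [-4.6  0.6  4. ] FB [-4.5  1.   4. ] w 14.0 graspBOX [ -93.6 -170.7   46.5]
{'th': np.float64(0.034), 'r': np.float64(96.5), 'al': np.float64(-1.816), 'fold': np.float64(2.662), 'pivot': array([-40.1,  94. ]), 'pd': 42.8}
```

Emit:
arm_command(rot=[[0,0,0],[0,0,0],[0,0,0],[0,0,0]], slide=[[-0.5,0,0.5],[0,0,0],[0,0,0],[0,0,0]], gripper=[18,26,34,40])

```text
clock: 30.98
eef_pos: [497.1, -280.4, 31.7]
tool_rot: [-2.512, -0.0, 0.1]
force: [-0.6, -0.2, 0.6]
width: 39.7
```

Emit:
arm_command(rot=[[0,0,0],[0,0,0],[0,0,0],[0,0,0],[0,0,0]], slide=[[0.6,-6,8],[1.2,-12,16],[1.8,-18,24],[1.8,-18,24],[1.8,-18,24]], gripper=[40,40,40,40,40])

```text
clock: 31.4
eef_pos: [505.4, -348.0, 128.7]
tool_rot: [-2.501, 0.003, 0.105]
force: [0.5, -0.5, 0.7]
width: 39.9
```

```bash
python3 - <<'E'
from h import *
st(); p,d,c=shot('wrist','w30'); P=pts(d,c)
Q=(P-BO)@MB.T
m=(Q[:,:,2]>85)&(Q[:,:,2]<125)&(Q[:,:,1]>-120)&(Q[:,:,0]>-105)&(d>0)
q=Q[m]; A=np.c_[q[:,:2],np.ones(len(q))]; print(len(q),np.linalg.lstsq(A,q[:,2],rcond=None)[0])
a=np.clip(p.astype(float)*1.4,0,255).astype(np.uint8); cv2.imwrite('pics/c34.png',a[:,:,::-1])
E
```

```text
t 31.4 tcp [ 505.4 -348.   128.7] rpy [-2.501  0.003  0.105] F [ 0.5 -0.5  0.7] FB [ 0.5 -0.6  0.7] w 39.9 graspBOX [ -89.1 -239.5  143.9]
33318 [-3.00957299e-04  5.89453395e-03  9.81752869e+01]
```

View pics/c34.png

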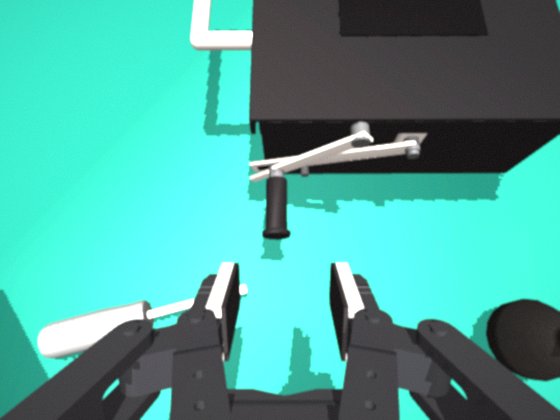

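The lid is shut, the knob rests at (277,205) and the gripper is clear. I back off further and compare the top view with the start.

Emit:
arm_command(rot=[[0,0,0],[0,0,0],[0,0,0],[0,0,0],[0,0,0]], slide=[[-3,-8,30],[-10,-8,30],[-20,-10,20],[-25,-10,15],[0,0,0]], gripper=[40,40,40,40,40])

```text
clock: 31.87
eef_pos: [449.9, -395.7, 236.1]
tool_rot: [-2.522, -0.01, 0.1]
force: [-1.2, -1.8, 0.2]
width: 40.0
```

```bash
python3 - <<'E'
from h import *
st(); p,d,c=shot('top','t9'); p0,d0,_=load('top0')
P=pts(d,c);Q=(P-BO)@MB.T; m=(abs(Q[:,:,0])<95)&(abs(Q[:,:,1])<105)&(Q[:,:,2]>80)&(Q[:,:,2]<140); q=Q[m];A=np.c_[q[:,:2],np.ones(len(q))]; print(len(q),np.linalg.lstsq(A,q[:,2],rcond=None)[0])
P=pts(d0,c);Q=(P-BO)@MB.T; m=(abs(Q[:,:,0])<95)&(abs(Q[:,:,1])<105)&(Q[:,:,2]>80)&(Q[:,:,2]<140); q=Q[m];A=np.c_[q[:,:2],np.ones(len(q))]; print(len(q),np.linalg.lstsq(A,q[:,2],rcond=None)[0])
df=cv2.absdiff(p,p0).max(2); im=np.hstack([p[:,:,::-1],cv2.cvtColor(np.clip(df*3.,0,255).astype(np.uint8),cv2.COLOR_GRAY2BGR)])
cv2.imwrite('pics/c35.png',cv2.resize(im,(800,300)))
E
```

```text
t 31.87 tcp [ 449.9 -395.7  236.1] rpy [-2.522 -0.01   0.1  ] F [-1.2 -1.8  0.2] FB [-1.4 -1.6  0.2] w 40.0 graspBOX [-149.6 -280.8  251.6]
7047 [-1.70152995e-04 -5.68755467e-04  1.00476305e+02]
7041 [-3.03916414e-04 -4.44722983e-04  1.00468977e+02]
```

View pics/c35.png

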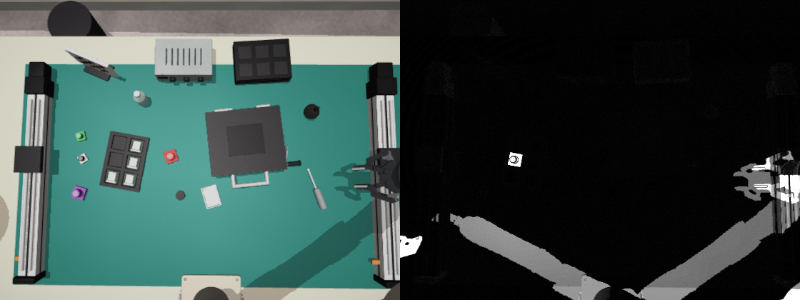

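Besides the arm and its shadow, the only change is the emptied camera pocket. The lid plane matches the start (100.48 against 100.47 mm, same slope).

```bash
python3 -c "
from cell import ctrl; print(ctrl.finish_job())"
```

```text
the job is handed in; nothing more can be done
None
```

The camera is seated lens up in the nest, the box is shut again, and the job was handed in at about 32 s.

**What I did**
- **Lid:** I raised it by the handle to the stop at about 1.40 rad, pushing with about 8 N, then let it down to stand on the locked stay at about 1.25 rad.
- **Camera:** I lowered the white camera from the tray into the nest, but the front finger touched the box wall 2.4 mm short of the floor. I released it there and it dropped fully in: body top measured 31.95 mm (32 expected), lens top 58.3 mm (58 expected).
- **Closing:** The first pull on the knob did not free the stay, because it had slid back down while still straight. I lifted again, up to about 16 N at the knob, and it came free. I then brought the lid down in small steps until it was shut and released the knob at rest.

**Last checks**
- **Lid:** its plane matches the start, 100.48 mm against 100.47 mm, with no slope.
- **Everything else:** the before and after top views differ only in the emptied camera pocket and the arm with its shadow.

**What disagreed**
- **Fingers slipped:** they slid about 6 mm on the handle and 3 mm on the knob, so angles worked out from the tool position were 0.02 to 0.03 rad off. I corrected them with the wrist camera.
- **Knob force:** the 16 N at the knob exceeds the 2 to 6 N you gave for unlocking. I could not measure the load on the stay itself, but I believe it stayed under 45 N.

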